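# Pack out a shaft's end gap in a V-block fixture and hold the wedge tight

### The job

Lay the collared shaft in the fixture's two V-blocks with its longer bare end up against the end stop. Hang horseshoe shims over the shaft between its collar and the tapered cheek, as many as it takes for the forked wedge, pushed down beside them with its flat face to the shims, to jam there instead of dropping onto the shaft; spare shims stay in the rack. Finish while still gripping the wedge and pressing it down, with shaft, shims and wedge tight against the stop so that nothing can shift while the shaft is clamped, and leave the tape roll and the black cap alone.

Things in the scene. Friction and masses are not known exactly. Their poses are not given: they have to be found in the camera images.
- fixture: Fixed fixture. Origin: underside centre of its base plate (210x84x12). x runs from the end stop to the thrust cheek, z up. The shaft's axis, when laid, is at y 0, z 66. V-blocks 40 wide, 68 high: x -50 to -34 and x 80 to 96. Thrust cheek 40 wide, 86 high, with a 25-wide slot for the shaft; its face is at x 68 at axis height and leans back 1 in 4. Under the gap a tongue, 20 wide, top at z 42
- stop_face (a point): Centre of the end stop's round pad (16 across), which the longer bare end of the shaft meets; it faces the fixture's +x. The stop is fixed on the base plate but set differently from job to job: from pad to cheek face at axis height is 124 to 134, so the gap left beside the collar is 14 to 24
- end_stop: The end stop's block on the base plate, 40 wide, 66 high, reaching from 8 to 33 behind the pad's face. Origin: underside centre of its main part, 16 behind the pad's face; axes as the fixture's
- cradle: Fixed plywood cradle in which the shaft waits: base 140x70x8, two V-notched boards 12 thick, 60 wide, 58 high at x -56 and 56. Origin: underside centre; x along the shaft, whose axis is 52 above the origin
- shaft: Steel shaft, 165 long, 20 across, about 0.4 kg, lying. Origin: mid-length, on the axis; x along the shaft towards its collar (y and z roll with it). Collar 40 across from x 17.5 to 27.5: so 100 bare on the -x side and 55 on the +x side
- rack: Fixed black slotted rack on a plywood foot, 140x64x72. Origin: underside centre; x along the row; its 20-wide centre rail, top at z 72, carries the three shims (x -48, -18, 12) and the wedge (flat face at x 38). Blocks between them 40 wide, top at z 64, leave 1.5 free on each side of a shim
- shim_0: Horseshoe shim, steel plate 6 thick (x), 50 wide (y), 66 high, 0.09 kg, standing. Origin: crown of its slot (23 wide, open below), mid-thickness; solid head 14 above it, legs 52 below. It hangs with the crown on the rack's rail or on the shaft
- shim_1: Second shim, same as shim_0
- shim_2: Third shim, same as shim_0
- wedge: Forked steel wedge, 50 wide (y), 94 high, 0.25 kg. Origin: crown of its slot (23 wide, open below), in its flat face, which looks to -x and goes against the shims. Its +x face slopes like the cheek: 16 thick at the crown, 26 at the top (40 above), 2.5 at the leg tips (54 below). It fills a gap (at axis height) of 16 less a quarter of its crown's height above the axis: gaps of 5.5 to 13
- tape_black: Roll of black tape, 58 across, 19 high, lying flat. Leave alone
- end_cap: Black round cap, 30 across, 18 high. Leave alone

How it is judged (in metres and radians):
On the way, in this order (a step that is already met when the one before it is completed fails the run):
1. the shaft lies level in both V-blocks and is let go (z of shaft in the frame of fixture between 0.0635 and 0.0685 m and y of shaft in the frame of fixture between -0.0025 and 0.0025 m and angle between the x axis of shaft and the x axis of fixture, either way round below 0.03 rad and contact force between the fingers and shaft below 0.1 N), for 0.2 s.
2. a shim hangs on the laid shaft between collar and cheek and is let go (z of shaft in the frame of fixture between 0.0635 and 0.0685 m and y of shaft in the frame of fixture between -0.0025 and 0.0025 m and angle between the x axis of shaft and the x axis of fixture, either way round below 0.03 rad and ((x of shim_0 in the frame of fixture between 0.043 and 0.071 m and y of shim_0 in the frame of fixture between -0.005 and 0.005 m and z of shim_0 in the frame of fixture between 0.073 and 0.079 m and angle between shim_0's own z axis and vertical below 0.15 rad and contact force between the fingers and shim_0 below 0.1 N) or (x of shim_1 in the frame of fixture between 0.043 and 0.071 m and y of shim_1 in the frame of fixture between -0.005 and 0.005 m and z of shim_1 in the frame of fixture between 0.073 and 0.079 m and angle between shim_1's own z axis and vertical below 0.15 rad and contact force between the fingers and shim_1 below 0.1 N) or (x of shim_2 in the frame of fixture between 0.043 and 0.071 m and y of shim_2 in the frame of fixture between -0.005 and 0.005 m and z of shim_2 in the frame of fixture between 0.073 and 0.079 m and angle between shim_2's own z axis and vertical below 0.15 rad and contact force between the fingers and shim_2 below 0.1 N))), for 0.2 s.
At the end, for the whole second after the job is handed in: Shaft in both V-blocks (2.5 mm), pushing on the stop over 2 N; wedge upright, crown 11-44 mm above the shaft axis, pressing the cheek over 2 N and a hung shim over 1.5 N, a shim pressing the collar over 1.5 N; fingers on the wedge over 3 N; every shim hung in the gap or in the rack; at rest (z of shaft in the frame of fixture between 0.0635 and 0.0685 m and y of shaft in the frame of fixture between -0.0025 and 0.0025 m and angle between the x axis of shaft and the x axis of fixture, either way round below 0.03 rad and contact force between shaft and end_stop above 2 N and contact force between wedge and fixture above 2 N and contact force between the fingers and wedge above 3 N and z of wedge in the frame of fixture between 0.077 and 0.11 m and y of wedge in the frame of fixture between -0.005 and 0.005 m and angle between wedge's own z axis and vertical below 0.08 rad and ((x of shim_0 in the frame of fixture between 0.043 and 0.071 m and y of shim_0 in the frame of fixture between -0.005 and 0.005 m and z of shim_0 in the frame of fixture between 0.073 and 0.079 m and angle between shim_0's own z axis and vertical below 0.15 rad and contact force between shim_0 and wedge above 1.5 N) or (x of shim_1 in the frame of fixture between 0.043 and 0.071 m and y of shim_1 in the frame of fixture between -0.005 and 0.005 m and z of shim_1 in the frame of fixture between 0.073 and 0.079 m and angle between shim_1's own z axis and vertical below 0.15 rad and contact force between shim_1 and wedge above 1.5 N) or (x of shim_2 in the frame of fixture between 0.043 and 0.071 m and y of shim_2 in the frame of fixture between -0.005 and 0.005 m and z of shim_2 in the frame of fixture between 0.073 and 0.079 m and angle between shim_2's own z axis and vertical below 0.15 rad and contact force between shim_2 and wedge above 1.5 N)) and ((x of shim_0 in the frame of fixture between 0.043 and 0.071 m and y of shim_0 in the frame of fixture between -0.005 and 0.005 m and z of shim_0 in the frame of fixture between 0.073 and 0.079 m and angle between shim_0's own z axis and vertical below 0.15 rad and contact force between shim_0 and shaft above 1.5 N) or (x of shim_1 in the frame of fixture between 0.043 and 0.071 m and y of shim_1 in the frame of fixture between -0.005 and 0.005 m and z of shim_1 in the frame of fixture between 0.073 and 0.079 m and angle between shim_1's own z axis and vertical below 0.15 rad and contact force between shim_1 and shaft above 1.5 N) or (x of shim_2 in the frame of fixture between 0.043 and 0.071 m and y of shim_2 in the frame of fixture between -0.005 and 0.005 m and z of shim_2 in the frame of fixture between 0.073 and 0.079 m and angle between shim_2's own z axis and vertical below 0.15 rad and contact force between shim_2 and shaft above 1.5 N)) and ((x of shim_0 in the frame of fixture between 0.043 and 0.071 m and y of shim_0 in the frame of fixture between -0.005 and 0.005 m and z of shim_0 in the frame of fixture between 0.073 and 0.079 m and angle between shim_0's own z axis and vertical below 0.15 rad) or (x of shim_0 in the frame of rack between -0.065 and 0.03 m and y of shim_0 in the frame of rack between -0.006 and 0.006 m and z of shim_0 in the frame of rack between 0.068 and 0.078 m and contact force between the fingers and shim_0 below 0.1 N)) and ((x of shim_1 in the frame of fixture between 0.043 and 0.071 m and y of shim_1 in the frame of fixture between -0.005 and 0.005 m and z of shim_1 in the frame of fixture between 0.073 and 0.079 m and angle between shim_1's own z axis and vertical below 0.15 rad) or (x of shim_1 in the frame of rack between -0.065 and 0.03 m and y of shim_1 in the frame of rack between -0.006 and 0.006 m and z of shim_1 in the frame of rack between 0.068 and 0.078 m and contact force between the fingers and shim_1 below 0.1 N)) and ((x of shim_2 in the frame of fixture between 0.043 and 0.071 m and y of shim_2 in the frame of fixture between -0.005 and 0.005 m and z of shim_2 in the frame of fixture between 0.073 and 0.079 m and angle between shim_2's own z axis and vertical below 0.15 rad) or (x of shim_2 in the frame of rack between -0.065 and 0.03 m and y of shim_2 in the frame of rack between -0.006 and 0.006 m and z of shim_2 in the frame of rack between 0.068 and 0.078 m and contact force between the fingers and shim_2 below 0.1 N)) and linear speed of each of wedge, shaft below 0.02 m/s); the arm keeps its last pose, push and grip.
It fails at once if a bystander is disturbed (moved over 30 mm) (distance of any of tape_black, end_cap from where it was at the start of the episode above 0.03 m).
It also fails if it takes over 72 s, if anything falls off the work surface, if the arm or the gripper's body presses on something with over 40 N, if the wrist force passes 120 N, or if a joint passes its speed limit or range.

### The arm

A 6-joint arm with a two-finger parallel gripper is mounted at the origin on a cart in front of the work surface, level with it; the furniture and walls round the work are solid. World frame = base frame: x ahead of the robot, y to its left, z up, the work surface at z = 0. Lengths are in m, angles in degrees, forces in N, time in s.
With the tool pointing down it reaches from about 0.35 to 0.725 m from the base axis. Payload 6 kg.
Tool frame: the origin (TCP) lies at the very end of the fingers, on their centre line; the grasp point (between the pads) lies 19 mm behind it (ctrl.tcp_to_grasp is the distance from the TCP to the grasp point, in m); z points along the fingers, x is the direction in which the jaws open and shut, and the axes are right-handed (so a half turn about z gives the same grasp; the last joint's range is limited). The gripper opens to 85 mm and grips with 20 to 120 N. Pads are 22 mm wide; open, the fingers measure 114 mm over their backs; the gripper's body (76 mm by 85 mm) begins 54 mm behind the grasp point. The pads swing forward as they close: fully open they stand 13 mm farther back than shut.
Start: joints at [-57.256, 2.303, 4.859, 0, -92.561, -19.12], TCP at [0.141, -0.583, 0.231] pointing down, gripper open.
Joint ranges: [-146.85, 146.85], [-73.84, 115.35], [-62.03, 85.46], [-188.31, 113.3], [-161.28, -10.13], [-171.36, 171.36]. Speed limits (degrees/s): [147.25, 147.25, 172.46, 180, 180, 180].

### API

Orientations are given as [roll, pitch, yaw] about the fixed x, y, z axes, in that order (R = Rz(yaw) Ry(pitch) Rx(roll)).
In Python, from bench import ctrl gives the robot as it stands.
- The arm moves only by the tool drive_tool, never from a script. Its argument "series" is a list of rows, each an object with "dp": the shift along the world's x, y, z in cm, a list of three; "turn": the turn about the world's z in degrees. In form: [{"dp": [tx, ty, tz], "turn": turn}, ...]. A call has 1 to 20 rows; each row shifts and turns the pose as measured when the row begins; what a row does not reach is not made up. A row lasts 1/12 s, in which the tool goes at most 41.7 mm and 7.16 degrees, less where a joint would pass 70% of its speed; a pose out of reach is approached as far as the arm can. A call is refused whole if a number of a shift passes 4.17 or a number of a turn 7.16, either way. A call with a gripper value outside its range is refused whole. "grip" is the opening, from 0 (shut) to 1 (fully open), set as the call begins (left out, the last holds). The fingers move at their own pace and stop on an object; "grip_force" is the grip in N (left out, the last holds). Time passes only in rows, so rows that do not move let the fingers close. It gives the time, the measured TCP pose, the force and the opening at its end, in the units of the state.
- ctrl.sense(): the state, without advancing time (a new reading comes with each control period).
- ctrl.camera(name): name is "scene" or "side" or "wrist"; returns a dict with "frame" (384x512x3 uint8, red, green, blue), "z_map" (384x512 float32, m along the optical axis (not along the pixel's ray), 0 where there is no reading), "fx", "fy", "cx", "cy" (pixels), "view" (4x4, takes a point from world to camera coordinates); the wrist camera has in their place "mount" (4x4, takes a point from camera to tool coordinates, whose origin is the TCP and whose axes are the tool frame's). Camera axes: x right, y up, looking along -z (the intrinsics and any distortion apply to the point x, -y, -z); pixel columns grow to the right and rows downward; lengths in m; the calibration is good to about 2 mm. The wrist camera is an equidistant fisheye: a pixel r from the principal point sees the ray r / f radians off the axis. A picture is of the moment at which its call begins: read the wrist's pose just before it.
- ctrl.finish_job(): hands the job in, once; it reports no verdict.
The state is a dict: "time_s": time; "joints": joint angles; "qd": joint speeds; "joint_efforts": joint torques, N m; "ee_pos": TCP position; "tool_rot": TCP orientation; "force": force on the tool from outside, world axes, zero at the start; "wrist_torque": the same for the moment, N m; "opening": finger opening in m.
Only numpy, scipy, OpenCV 4.12 (cv2) and the standard library are available. Lean on these libraries where they do the work, as an engineer would, in place of code of your own. Each camera call takes 0.05 s, during which the arm holds its last target.

## Working session

There is one attempt and no reset: what is moved stays moved. The work goes in short steps, Python scripts to look and compute and a tool call to move; the robot and the scene stay as the last step left them, time stands still between calls to the robot, and variables do not carry over. Pictures are saved under pics/ and viewed, and the job is handed in when it is done.

Besides the shell and the picture viewer there is one more tool, called after ">>>" by a JSON object that holds its "method" and its "body". drive_tool: Moves the arm, as the interface text tells. Its arguments: {"type":"object","properties":{"series":{"type":"array","items":{"type":"object","properties":{"dp":{"type":"array","items":{"type":"number"}},"turn":{"type":"number"}}}},"grip":{"type":"number"},"grip_force":{"type":"number"}},"required":["series"]}

```bash
ls; mkdir -p pics
cat > h.py <<'E'
import numpy as np, cv2
from bench import ctrl
def grab(n):
    s=ctrl.sense(); c=ctrl.camera(n); return s,c
def save(n,fn,crop=None,scale=1):
    s,c=grab(n); im=c['frame'][:,:,::-1]
    np.savez('pics/'+fn+'.npz',**{k:np.array(v) for k,v in c.items()},ee=s['ee_pos'],rot=s['tool_rot'])
    if crop: 
        a,b,d,e=crop; im=im[b:e,a:d]
    if scale!=1: im=cv2.resize(im,None,fx=scale,fy=scale,interpolation=cv2.INTER_CUBIC)
    cv2.imwrite('pics/'+fn+'.png',im); return s,c
def crop(fn,out,a,b,d,e,scale):
    im=np.load('pics/'+fn+'.npz')['frame'][b:e,a:d,::-1]
    cv2.imwrite('pics/'+out+'.png',cv2.resize(im,None,fx=scale,fy=scale,interpolation=cv2.INTER_CUBIC))
def p2w(c,u,v,z=None,plane=None):
    # fixed cameras; z depth along axis or from map; plane = world z
    V=np.linalg.inv(c['view'])
    d=np.array([(u-c['cx'])/c['fx'],-(v-c['cy'])/c['fy'],-1.])
    o=V[:3,3]; r=V[:3,:3]@d
    if plane is not None: t=(plane-o[2])/r[2]
    else: t=c['z_map'][int(round(v)),int(round(u))] if z is None else z
    return o+t*r
def w2p(c,p):
    q=c['view'][:3,:3]@np.array(p)+c['view'][:3,3]
    return c['cx']+c['fx']*q[0]/-q[2], c['cy']-c['fy']*q[1]/-q[2]
E
python3 - <<'E'
from h import *
for n in ['scene','side','wrist']:
    s,c=save(n,n+'0',scale=1.5)
    print(n,{k:(v if np.size(v)<17 else np.shape(v)) for k,v in c.items()})
print(s, ctrl.tcp_to_grasp)
E
```

```text
pics
scene {'frame': (384, 512, 3), 'z_map': (384, 512), 'fx': 380.5803715334321, 'fy': 380.5803715334321, 'cx': 258.73244375717996, 'cy': 186.07171528898985, 'view': array([[ 0.69851743, -0.71518141, -0.02426828, -0.59167224],
       [ 0.36603627,  0.32795529,  0.87089768, -0.19692011],
       [-0.61489092, -0.61722029,  0.49086482, -0.75159985],
       [ 0.        ,  0.        ,  0.        ,  1.        ]])}
side {'frame': (384, 512, 3), 'z_map': (384, 512), 'fx': 396.7076949581693, 'fy': 396.7076949581693, 'cx': 253.72581451283403, 'cy': 186.9767136096305, 'view': array([[ 0.8149975 , -0.57933657, -0.01217483, -0.60790022],
       [ 0.28027186,  0.37571663,  0.88333725, -0.13023038],
       [-0.50717528, -0.72332991,  0.46857984, -0.82992557],
       [ 0.        ,  0.        ,  0.        ,  1.        ]])}
wrist {'frame': (384, 512, 3), 'z_map': (384, 512), 'fx': 297.3186396354542, 'fy': 297.3186396354542, 'cx': 254.52812448108807, 'cy': 191.88408333118852, 'mount': array([[ 9.99999469e-01,  7.42183138e-04, -7.14944707e-04,
         5.18884460e-04],
       [ 4.73441111e-04, -9.47090
[... 192 characters left out ...]
00,
         1.00000000e+00]])}
{'time_s': 0.1, 'joints': array([-5.72549822e+01,  2.33690382e+00,  4.80725512e+00, -2.34952571e-02,
       -9.25610711e+01, -1.91202885e+01]), 'qd': array([-0.0048041 , -0.09423651,  0.0597479 ,  0.01858425, -0.0367356 ,
        0.02349657]), 'joint_efforts': array([-4.88879392e-03, -3.69348264e+01,  3.48280048e+01,  6.95161790e+00,
       -4.51613145e-03, -5.46223418e-06]), 'ee_pos': array([ 0.14134675, -0.58280998,  0.23035405]), 'tool_rot': array([-1.79992463e+02, -9.34036629e-02,  1.03625754e+02]), 'force': array([-0.3464277 ,  0.19189363,  0.38008369]), 'wrist_torque': array([ 0.01349577,  0.00461085, -0.03403368]), 'opening': 0.08510662010686079} 0.0187
```

View pics/scene0.png

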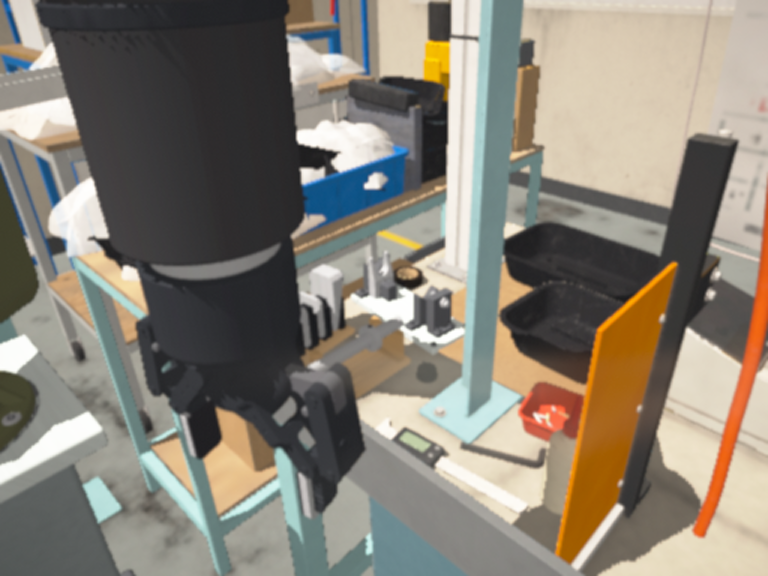

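View pics/side0.png

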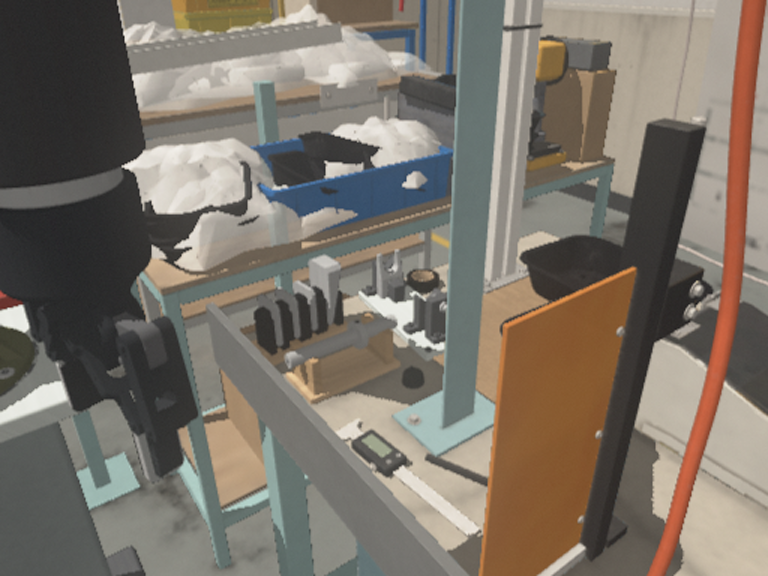

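View pics/wrist0.png

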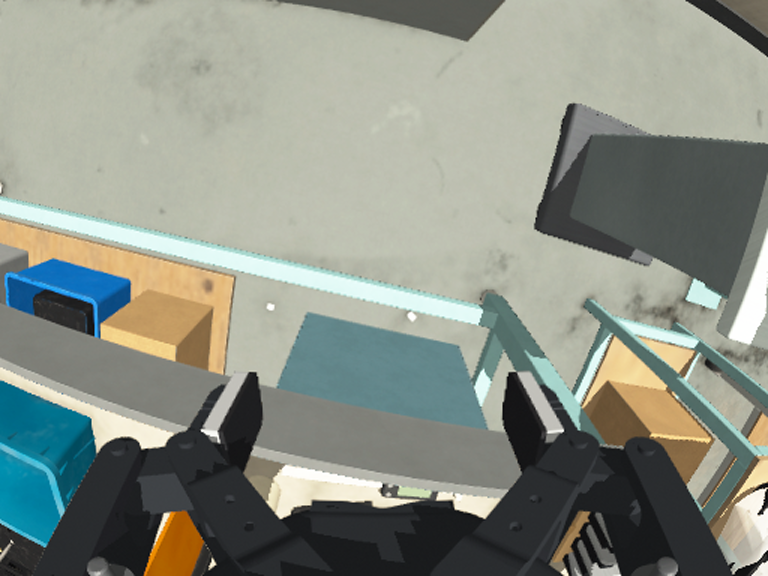

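The side view shows rack (~300,310), cradle with shaft (~340,345), fixture (~410,295), tape, and cap. I'll crop in and use the depth map.

Run:
```python
from h import *
crop('side0','side0c',155,160,315,280,5)
crop('scene0','scene0c',195,160,325,260,6)
c=np.load('pics/side0.npz')
for n,u,v in [('rackfoot?',330/1.5,325/1.5),('capt',413/1.5,372/1.5),('post base',440/1.5,440/1.5),('post',465/1.5,300/1.5),('table',400/1.5,400/1.5),('rail',240/1.5,340/1.5),('shaft L',292/1.5,357/1.5),('shaft R',392/1.5,324/1.5)]:
    print(n,p2w(c,u,v).round(3))
```

```text
rackfoot? [ 0.487 -0.232  0.015]
capt [ 0.508 -0.408  0.024]
post base [ 0.464 -0.515  0.01 ]
post [ 0.502 -0.503  0.178]
table [ 0.473 -0.426  0.006]
rail [ 0.328 -0.279  0.076]
shaft L [ 0.372 -0.336  0.064]
shaft R [ 0.524 -0.341  0.058]
```

View pics/side0c.png

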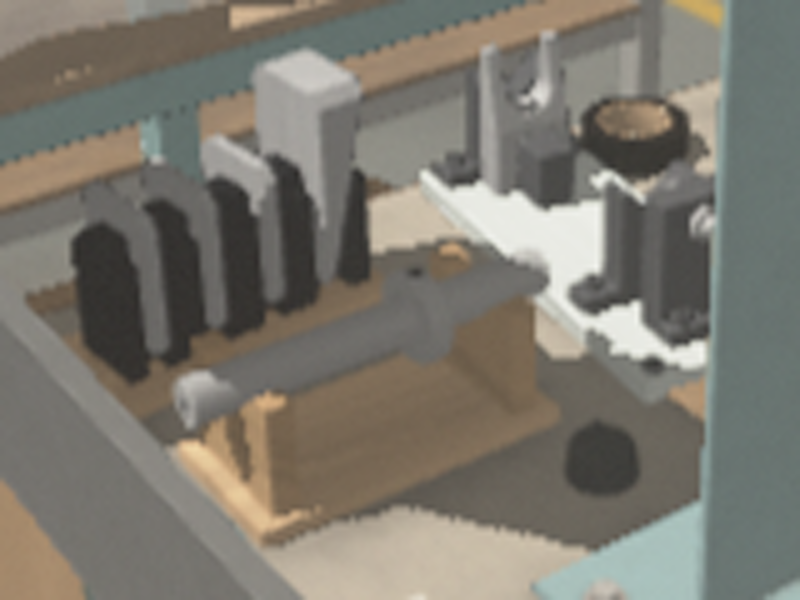

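View pics/scene0c.png

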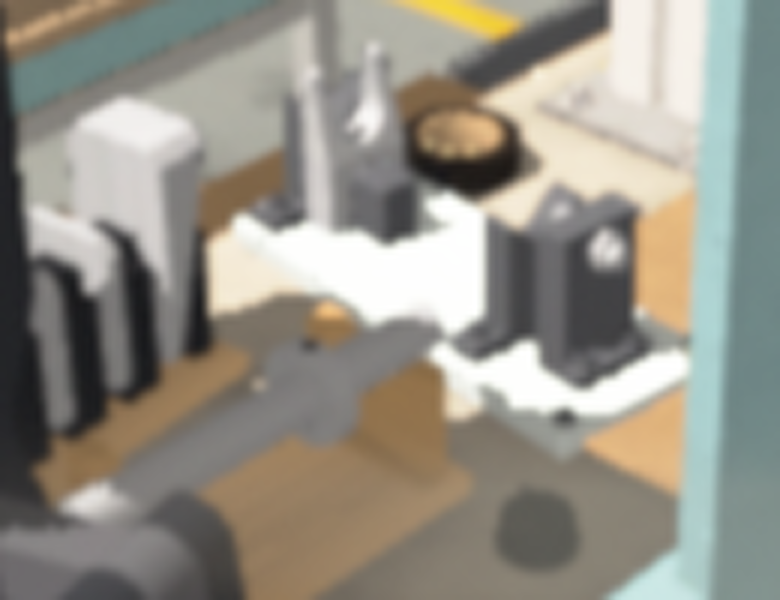

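>>> {"method": "drive_tool", "body": {"series": [{"dp":[0,0,3]},{"dp":[2.5,2,3]},{"dp":[2.5,2.5,2]},{"dp":[2.5,2.5,1]},{"dp":[2.5,2.5,0]},{"dp":[2.5,2.5,0]},{"dp":[2.5,2.5,0]},{"dp":[2.5,2.5,0]},{"dp":[2.5,2.5,0]},{"dp":[2.5,2.5,0]},{"dp":[2.5,2.5,0]},{"dp":[2.5,2.5,0]},{"dp":[2.5,2,0]},{"dp":[2.5,1,0]},{"dp":[0,0,0]}]}}

```text
$.series[0]: bad value
```

Run:
```python
from h import *
s,c=save('wrist','w1',scale=1.5)
print(s['ee_pos'],s['tool_rot'],s['force'])
save('scene','s1',scale=1.5);save('side','d1',scale=1.5)
```

```text
[ 0.14132672 -0.58286786  0.23050749] [-1.79991922e+02 -7.82182294e-02  1.03624214e+02] [-1.17474913e+00  9.74587794e-02  1.11468036e-03]
```

View pics/w1.png

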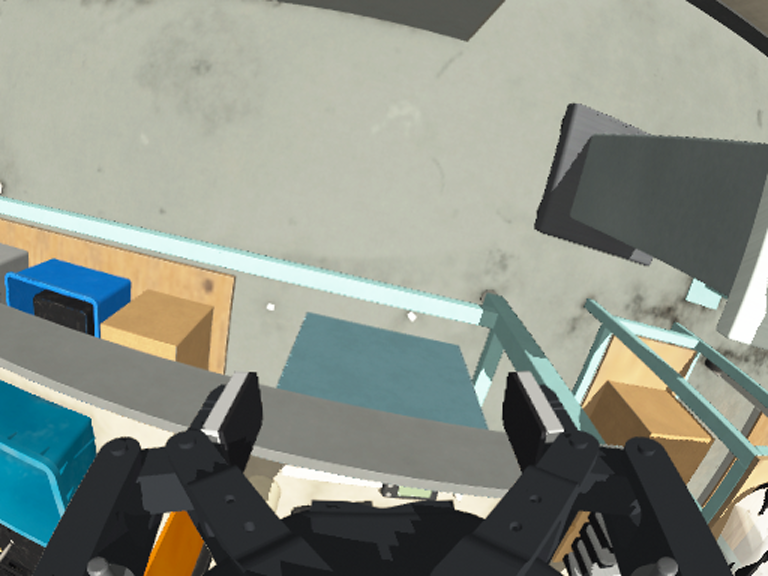

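View pics/s1.png

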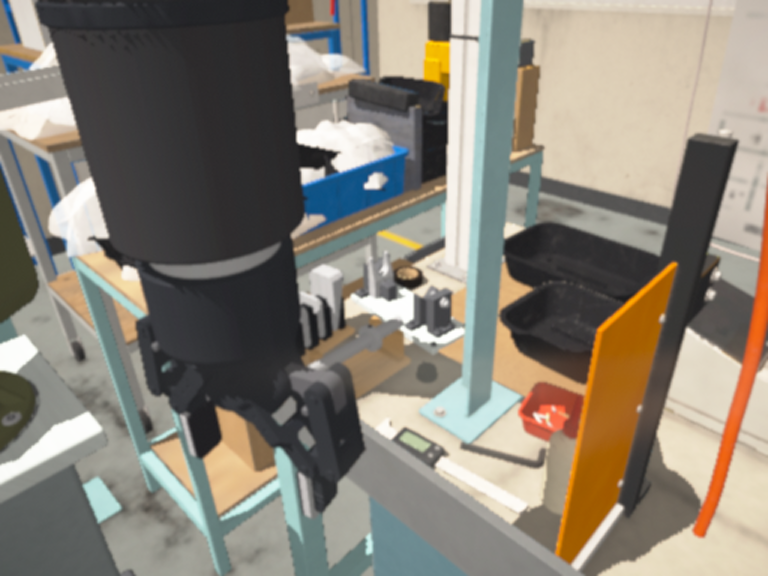

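Refused for missing "turn"; the view is unchanged (arm still at start).

>>> {"method": "drive_tool", "body": {"series": [{"dp":[0,0,3],"turn":0},{"dp":[2.5,2,3],"turn":0},{"dp":[2.5,2.5,2],"turn":0},{"dp":[2.5,2.5,1],"turn":0},{"dp":[2.5,2.5,0],"turn":0},{"dp":[2.5,2.5,0],"turn":0},{"dp":[2.5,2.5,0],"turn":0},{"dp":[2.5,2.5,0],"turn":0},{"dp":[2.5,2.5,0],"turn":0},{"dp":[2.5,2.5,0],"turn":0},{"dp":[2.5,2.5,0],"turn":0},{"dp":[2.5,2.5,0],"turn":0},{"dp":[2.5,2,0],"turn":0},{"dp":[2.5,1,0],"turn":0},{"dp":[0,0,0],"turn":0}]}}

```text
time_s: 1.55
ee_pos: [0.4754, -0.2644, 0.3219]
tool_rot: [179.8, -0.4, 103.3]
force: [0.5, -0.5, -1.0]
opening: 0.0857
```

Run:
```python
from h import *
s,c=save('wrist','w2',scale=1.5)
print(s['ee_pos'],s['tool_rot'],s['force'],s['time_s'])
save('scene','s2',scale=1.5);save('side','d2',scale=1.5)
```

```text
[ 0.47541193 -0.26435766  0.32194004] [179.78064262  -0.40372892 103.31371304] [ 0.48792957 -0.46684103 -1.00819474] 1.55
```

View pics/w2.png

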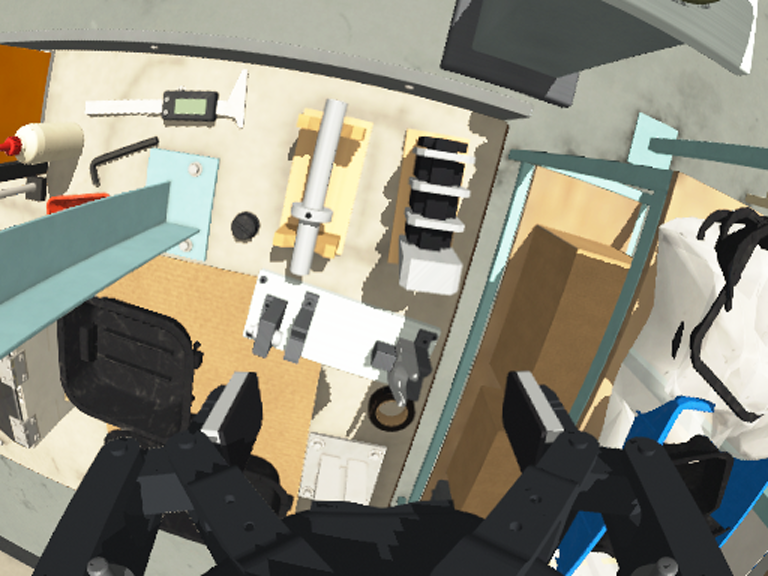

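View pics/s2.png

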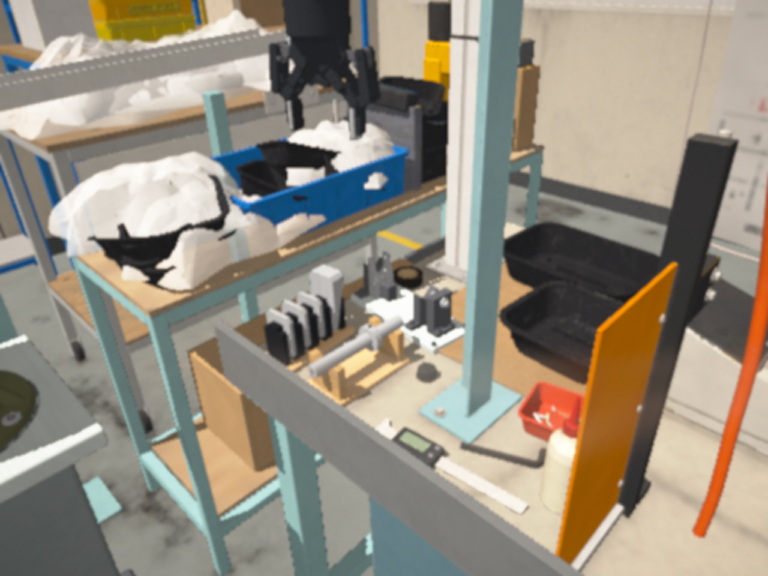

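Wrist view is excellent: shaft (320,190), rack (435,190), fixture (340,330) all visible. I'll project its depth to a top-down height map.

```bash
cat >> h.py <<'E'
from scipy.spatial.transform import Rotation as Ro
def wpts(fn):
    c=np.load('pics/'+fn+'.npz')
    v,u=np.mgrid[0:384,0:512]; x=(u-c['cx'])/c['fx']; y=(v-c['cy'])/c['fy']
    th=np.hypot(x,y); k=np.where(th<1e-6,1,np.tan(th)/np.maximum(th,1e-9))
    z=c['z_map']; P=np.stack([x*k*z,-y*k*z,-z],-1)
    P=P@c['mount'][:3,:3].T+c['mount'][:3,3]
    R=Ro.from_euler('xyz',c['rot'],degrees=True).as_matrix()
    P=P@R.T+c['ee']; ok=(z>0)&(th<1.2)
    return P,ok,c['frame']
def w2wp(fn,p):
    c=np.load('pics/'+fn+'.npz'); R=Ro.from_euler('xyz',c['rot'],degrees=True).as_matrix()
    t=R.T@(np.array(p)-c['ee']); q=c['mount'][:3,:3].T@(t-c['mount'][:3,3])
    a=np.array([q[0],-q[1]]); r=np.linalg.norm(a); th=np.arctan2(r,-q[2])
    return c['cx']+c['fx']*th*a[0]/r, c['cy']+c['fy']*th*a[1]/r
def wray(fn,u,v,plane):
    c=np.load('pics/'+fn+'.npz'); R=Ro.from_euler('xyz',c['rot'],degrees=True).as_matrix()
    x=(u-c['cx'])/c['fx'];y=(v-c['cy'])/c['fy'];th=np.hypot(x,y);k=np.sin(th)/th
    d=R@c['mount'][:3,:3]@np.array([x*k,-y*k,-np.cos(th)]); o=R@c['mount'][:3,3]+c['ee']
    return o+d*(plane-o[2])/d[2]
def ortho(fn,x0,x1,y0,y1,res=0.0005):
    # top-down: image right=+y?, we use col=(y1-y), row=(x1-x) => +x up, +y left
    P,ok,f=wpts(fn); P=P[ok];C=f[ok]
    o=np.argsort(P[:,2]);P=P[o];C=C[o]
    H=int((x1-x0)/res);W=int((y1-y0)/res)
    r=((x1-P[:,0])/res).astype(int);cc=((y1-P[:,1])/res).astype(int)
    m=(r>=0)&(r<H)&(cc>=0)&(cc<W)
    im=np.zeros((H,W,3),np.uint8);h=np.full((H,W),np.nan)
    im[r[m],cc[m]]=C[m];h[r[m],cc[m]]=P[m,2]
    return im,h
E
python3 - <<'E'
from h import *
P,ok,f=wpts('w2')
for n,u,v in [('table',250,300),('table2',370,150),('shaft0',335,105),('shaft1',303,268),('collartop',312,212),('shim a',430,150),('shim b',440,188),('shimc',445,225),('wedge',430,250),('plate',340,340),('cap',245,225),('tape',385,395)]:
    i,j=round(v/1.5),round(u/1.5); print(n,P[i,j].round(4),ok[i,j])
im,h=ortho('w2',.33,.73,-.45,-.1,.001)
hh=np.nan_to_num(h); hv=(np.clip(hh,0,.12)/.12*255).astype(np.uint8)
out=np.hstack([im[:,:,::-1],cv2.applyColorMap(hv,cv2.COLORMAP_JET)])
cv2.imwrite('pics/o2.png',out)
print(out.shape)
E
```

```text
table [ 0.5931 -0.385   0.0068] True
table2 [ 0.4052 -0.2895  0.0041] True
shaft0 [ 0.3712 -0.3285  0.0672] True
shaft1 [ 0.5241 -0.3261  0.0657] True
collartop [ 0.4673 -0.3269  0.076 ] True
shim a [ 0.3912 -0.2404  0.0913] True
shim b [ 0.42   -0.2253  0.0913] True
shimc [ 0.4499 -0.2119  0.091 ] True
wedge [ 0.4781 -0.2161  0.0759] True
plate [ 0.6138 -0.2759  0.015 ] True
cap [ 0.5064 -0.4005  0.02  ] True
tape [ 0.6668 -0.2117  0.023 ] True
(399, 698, 3)
```

View pics/o2.png

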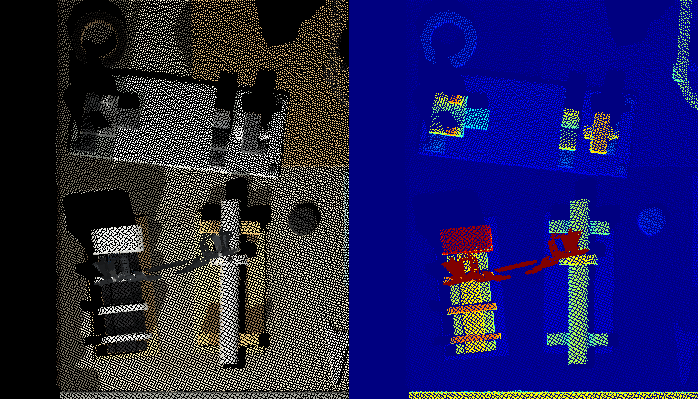

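```bash
cat > fit.py <<'E'
from h import *
import sys
def cloud(fn): 
    P,ok,f=wpts(fn); return P[ok]
def axis_fit(fn,box,zr):
    P=cloud(fn);m=(P[:,0]>box[0])&(P[:,0]<box[1])&(P[:,1]>box[2])&(P[:,1]<box[3])&(P[:,2]>zr[0])&(P[:,2]<zr[1])
    return P[m]
E
python3 - <<'E'
from fit import *
# shaft: centreline per x-bin
Q=axis_fit('w2',(.36,.54,-.345,-.31),(.055,.072))
b=[]
for x in np.arange(.375,.535,.01):
    q=Q[abs(Q[:,0]-x)<.005]
    if len(q)>5 : b.append((x,(q[:,1].min()+q[:,1].max())/2,q[:,2].max(),len(q), q[:,1].min(),q[:,1].max()))
b=np.array(b);print(b.round(4)); print('ends',np.percentile(Q[:,0],[0,1,99,100]))
# shims/wedge tops
for n,bx in [('all',(.37,.52,-.27,-.19))]:
    Q=axis_fit('w2',bx,(.08,.1)); 
    for x in np.arange(.375,.45,.002):
        q=Q[abs(Q[:,0]-x)<.001]
        if len(q): print(round(x,3),len(q),q[:,1].min().round(4),q[:,1].max().round(4))
Q=axis_fit('w2',(.44,.53,-.27,-.18),(.105,.13));print(len(Q),Q.min(0),Q.max(0)); 
if len(Q)>5: print(cv2.minAreaRect(Q[:,:2].astype(np.float32)))
E
```

```text
[[ 3.750e-01 -3.287e-01  6.810e-02  1.010e+02 -3.380e-01 -3.195e-01]
 [ 3.850e-01 -3.276e-01  6.760e-02  1.400e+02 -3.449e-01 -3.103e-01]
 [ 3.950e-01 -3.274e-01  6.790e-02  1.400e+02 -3.449e-01 -3.100e-01]
 [ 4.050e-01 -3.293e-01  6.760e-02  1.080e+02 -3.393e-01 -3.194e-01]
 [ 4.150e-01 -3.292e-01  6.790e-02  1.060e+02 -3.388e-01 -3.197e-01]
 [ 4.250e-01 -3.293e-01  6.720e-02  1.050e+02 -3.391e-01 -3.196e-01]
 [ 4.350e-01 -3.293e-01  6.790e-02  1.020e+02 -3.388e-01 -3.198e-01]
 [ 4.450e-01 -3.294e-01  6.770e-02  1.080e+02 -3.392e-01 -3.196e-01]
 [ 4.550e-01 -3.299e-01  6.860e-02  1.080e+02 -3.402e-01 -3.196e-01]
 [ 4.650e-01 -3.277e-01  7.190e-02  1.230e+02 -3.448e-01 -3.107e-01]
 [ 4.750e-01 -3.279e-01  7.190e-02  5.200e+01 -3.449e-01 -3.109e-01]
 [ 4.850e-01 -3.298e-01  6.770e-02  1.040e+02 -3.401e-01 -3.195e-01]
 [ 4.950e-01 -3.272e-01  6.750e-02  1.210e+02 -3.444e-01 -3.100e-01]
 [ 5.050e-01 -3.275e-01  6.810e-02  1.380e+02 -3.450e-01 -3.100e-01]
 [ 5.150e-01 -3.308e-01  6.770e-02  9.000e+01 -3.404e-01 -3.211e-01]
 [ 5.250e-01 -3.308e-01  6.780e-02  8.600e+01 -3.402e-01 -3.213e-01]]
ends [0.36594202 0.36781153 0.52804143 0.53074612]
0.387 8 -0.2125 -0.2019
0.389 29 -0.2354 -0.2028
0.391 52 -0.2476 -0.2023
0.393 60 -0.251 -0.2041
0.395 31 -0.2507 -0.2176
0.397 4 -0.2511 -0.2441
0.415 1 -0.2003 -0.2003
0.417 21 -0.2177 -0.1994
0.419 47 -0.2375 -0.199
0.421 60 -0.2466 -0.1987
0.423 50 -0.2471 -0.2014
0.425 29 -0.2469 -0.2201
0.427 5 -0.2465 -0.2392
0.447 18 -0.2087 -0.1951
0.449 50 -0.2324 -0.1948
868 [ 0.47593046 -0.24324853  0.10507169] [ 0.50459142 -0.19120152  0.1187526 ]
((0.48968997597694397, -0.21699051558971405), (0.02629254199564457, 0.05116700008511543), 5.601783752441406)
```

>>> {"method": "drive_tool", "body": {"series": [{"dp":[3,0,0],"turn":-7},{"dp":[3,0,-2],"turn":-7},{"dp":[2,0,-3],"turn":0},{"dp":[2,0,-3],"turn":0},{"dp":[2,0,-3],"turn":0},{"dp":[0,0,0],"turn":0}]}}

```text
time_s: 2.2
ee_pos: [0.5916, -0.2734, 0.2167]
tool_rot: [179.0, -0.0, 87.9]
force: [-0.7, 0.4, -3.3]
opening: 0.0856
```

Run:
```python
from h import *
s,c=save('wrist','w3',scale=1.5)
print(s['ee_pos'],s['tool_rot'],s['force'],s['joints'])
im,h=ortho('w3',.53,.73,-.45,-.1,.0005)
hh=np.nan_to_num(h); hv=(np.clip(hh,0,.1)/.1*255).astype(np.uint8)
cv2.imwrite('pics/o3.png',cv2.applyColorMap(hv,cv2.COLORMAP_JET))
```

```text
[ 0.59161114 -0.27340447  0.2166837 ] [ 1.78971753e+02 -3.61537345e-02  8.78677749e+01] [-0.66670609  0.42552596 -3.26422517] [ -7.32741831   9.24850956  10.83529615  -0.12910758 -90.56603393
 -84.8075567 ]
```

View pics/w3.png

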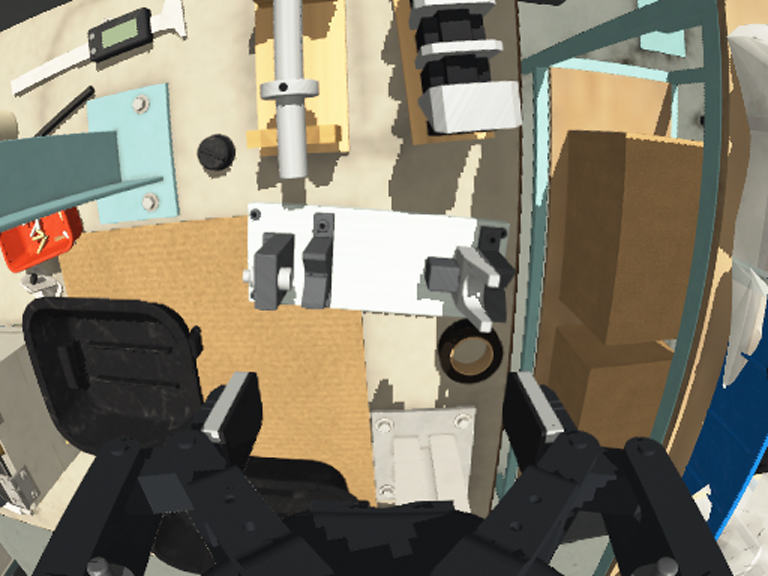

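View pics/o3.png

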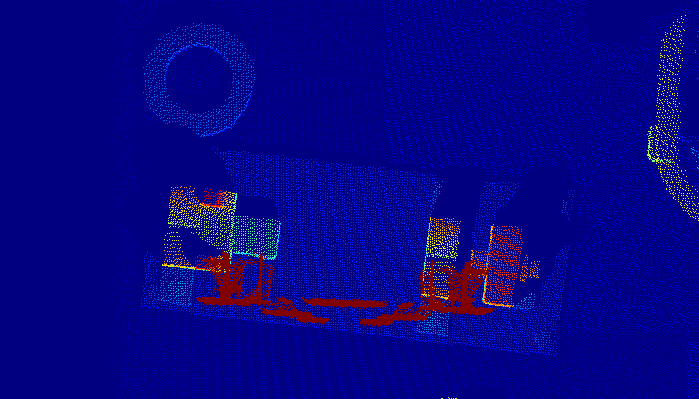

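>>> {"method": "drive_tool", "body": {"series": [{"dp":[0,0,0],"turn":0},{"dp":[0,0,0],"turn":0},{"dp":[0,0,0],"turn":0}]}}

```text
time_s: 2.5
ee_pos: [0.5895, -0.2775, 0.2257]
tool_rot: [178.5, 0.3, 87.7]
force: [-0.4, 0.2, 0.1]
opening: 0.0855
```

Run:
```python
from h import *
s,c=save('wrist','w4')
print(s['ee_pos'],s['tool_rot'],s['force'],s['qd'])
crop('w4','w4a',155,125,255,215,8)
crop('w4','w4b',255,125,355,225,6)
```

```text
[ 0.58946935 -0.2774979   0.22571239] [178.51812972   0.27561095  87.65868683] [-0.38936183  0.20170988  0.10349369] [-0.68434767 -1.45876184  0.49541945  0.32889794 -0.4187834   0.12265405]
```

View pics/w4a.png

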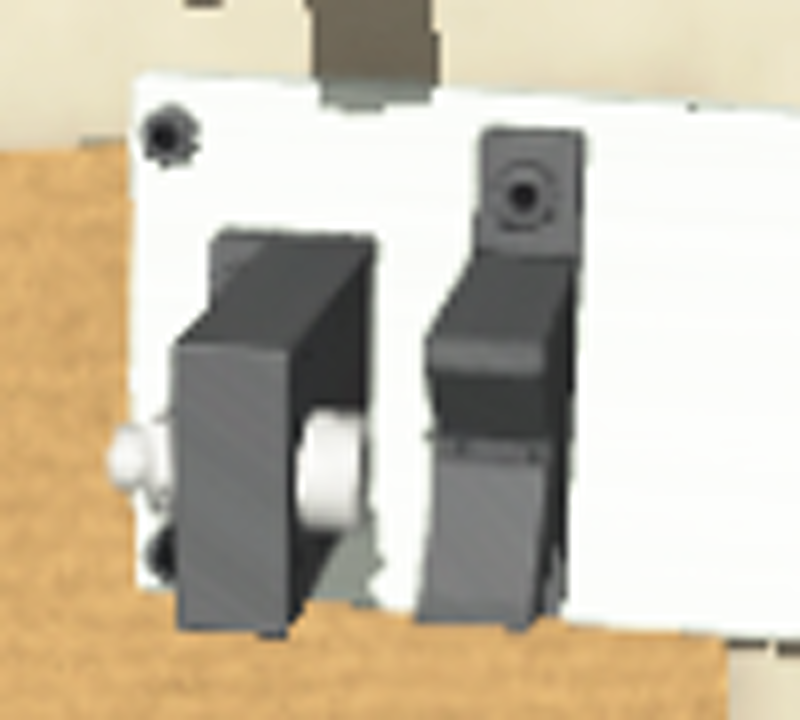

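View pics/w4b.png

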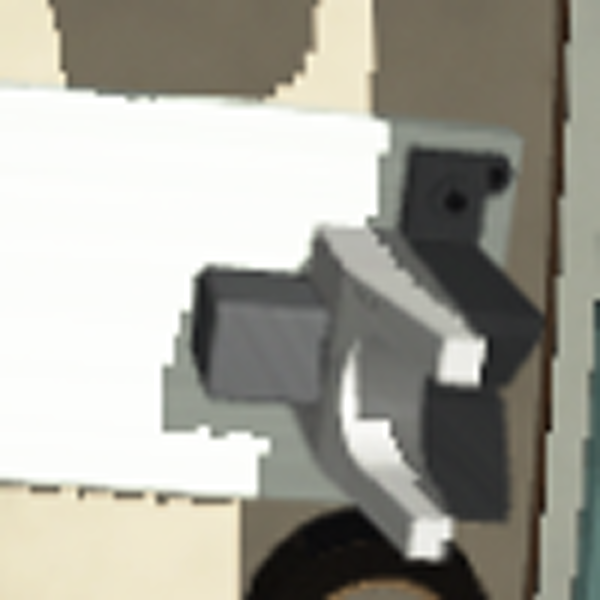

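>>> {"method": "drive_tool", "body": {"series": [{"dp":[0,0,0],"turn":0},{"dp":[0,0,0],"turn":0},{"dp":[0,0,0],"turn":0},{"dp":[0,0,0],"turn":0}]}}

```text
time_s: 2.88
ee_pos: [0.5893, -0.2783, 0.2315]
tool_rot: [178.0, 0.4, 87.6]
force: [-0.1, -0.0, 0.1]
opening: 0.0853
```

Run:
```python
from h import *
s=ctrl.sense()
print(s['ee_pos'],s['tool_rot'],s['joints'],s['qd'])
```

```text
[ 0.5892813  -0.27831541  0.23147423] [178.0347176    0.36273787  87.61028615] [ -7.63106537   8.38511126  11.28712894   0.18153365 -90.91180477
 -84.74638519] [-0.08560182 -0.59354429  0.13088563  0.0612601  -0.0755658  -0.11145103]
```

```bash
cat > fixfit.py <<'E'
from fit import *
from scipy.optimize import least_squares
a=lambda x,y:(155+(x+.5)/8-.5,125+(y+.5)/8-.5)
b=lambda x,y:(255+(x+.5)/6-.5,125+(y+.5)/6-.5)
# (x,y,z, padrel, pix)
F=[(-105,42,12,0,a(135,76)),(-105,-42,12,0,a(138,583)),(105,42,12,0,b(522,130)),
(-50,20,68,0,a(428,340)),(-34,20,68,0,a(548,340)),(-50,-20,68,0,a(415,620)),(-34,-20,68,0,a(530,628)),
(-24,20,66,1,a(175,343)),(-8,20,66,1,a(290,347)),(-24,-20,66,1,a(178,630)),(-8,-20,66,1,a(283,635)),
(73,20,86,0,b(445,335)),(73,-20,86,0,b(408,560)),(0,8,66,1,a(345,410))]
def model(p,f):
    X=f[0]/1000+(p[4] if f[3] else 0); Y=f[1]/1000; c,s=np.cos(p[2]),np.sin(p[2])
    return [p[0]+c*X-s*Y,p[1]+s*X+c*Y,f[2]/1000+p[3]]
def res(p): return np.concatenate([np.array(w2wp('w4',model(p,f)))-f[4] for f in F])
if __name__=='__main__':
    r=least_squares(res,[.63,-.28,1.43,0,-.06],loss='soft_l1')
    print(r.x, np.degrees(r.x[2]), 'gap',(.068-r.x[4])*1000-110)
    for f,e in zip(F,res(r.x).reshape(-1,2)): print(f[:4],e.round(2))
E
python3 fixfit.py
```

```text
[ 0.606571   -0.27874826  1.45910991  0.00312213 -0.06020636] 83.60083945174935 gap 18.206355023436544
(-105, 42, 12, 0) [-0.48  0.9 ]
(-105, -42, 12, 0) [0.01 1.55]
(105, 42, 12, 0) [0.34 0.77]
(-50, 20, 68, 0) [-0.64 -0.06]
(-34, 20, 68, 0) [-0.34  0.89]
(-50, -20, 68, 0) [0.34 0.64]
(-34, -20, 68, 0) [0.63 0.68]
(-24, 20, 66, 1) [-0.42 -2.79]
(-8, 20, 66, 1) [-0.13 -2.45]
(-24, -20, 66, 1) [-0.19 -3.52]
(-8, -20, 66, 1) [ 0.77 -3.11]
(73, 20, 86, 0) [-0.15  0.17]
(73, -20, 86, 0) [ 0.06 -0.93]
(0, 8, 66, 1) [0.3  1.03]
```

```bash
sed -i 's/20,66,1,a/20,78,1,a/g' fixfit.py; python3 fixfit.py
```

```text
[ 0.60629124 -0.27872281  1.45262723  0.00241662 -0.0579281 ] 83.22940957902662 gap 15.928104838538673
(-105, 42, 12, 0) [-0.11  0.05]
(-105, -42, 12, 0) [-0.08  0.65]
(105, 42, 12, 0) [0.34 0.99]
(-50, 20, 68, 0) [-0.4  -0.79]
(-34, 20, 68, 0) [-0.13  0.25]
(-50, -20, 68, 0) [ 0.33 -0.13]
(-34, -20, 68, 0) [ 0.59 -0.01]
(-24, 20, 78, 1) [-0.94 -0.55]
(-8, 20, 78, 1) [-0.12 -0.07]
(-24, -20, 78, 1) [-0.85 -0.16]
(-8, -20, 78, 1) [0.6 0.4]
(73, 20, 86, 0) [-0.22  0.14]
(73, -20, 86, 0) [-0.23 -1.06]
(0, 8, 66, 1) [2.57 0.38]
```

>>> {"method": "drive_tool", "body": {"series": [{"dp":[-2,-0.75,0],"turn":0.4},{"dp":[-2,-0.75,0],"turn":0.4},{"dp":[-2,-0.75,0],"turn":0.4},{"dp":[-2,-0.75,0],"turn":0.4},{"dp":[-2,-0.75,-1],"turn":0},{"dp":[-2,-0.75,-1],"turn":0},{"dp":[-1,-0.5,-1],"turn":0},{"dp":[-0.5,0,-1],"turn":0},{"dp":[0,0,0],"turn":0}]}}

```text
time_s: 3.63
ee_pos: [0.449, -0.329, 0.1918]
tool_rot: [177.8, 0.4, 89.5]
force: [-0.2, 0.1, -0.3]
opening: 0.085
```

Run:
```python
from h import *
s,c=save('wrist','w5',scale=1.5)
print(s['ee_pos'],s['tool_rot'],s['joints'],s['qd'])
```

```text
[ 0.44897868 -0.32899533  0.19178646] [177.7917139    0.44770021  89.45234701] [-15.65565087  -6.28069674  -7.58886338  -0.14380011 -86.44322821
 -74.87726909] [-0.46543179 -0.79388632  1.55072106  0.83230878 -0.67695928  0.14953531]
```

View pics/w5.png

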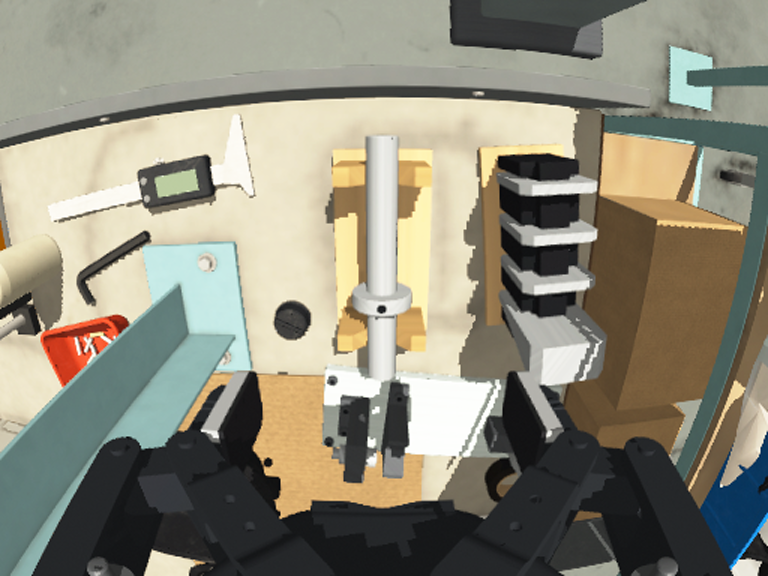

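```bash
cat > shaftfit.py <<'E'
from fit import *
import sys
fn=sys.argv[1]
Q=axis_fit(fn,(.35,.55,-.345,-.31),(.058,.075))
b=[]
for x in list(np.arange(.407,.455,.006))+[.485]:
    q=Q[abs(Q[:,0]-x)<.003]
    b.append((x,(q[:,1].min()+q[:,1].max())/2,q[:,2].max()))
b=np.array(b);p=np.polyfit(b[:,0],b[:,1],1);print(b.round(4));print('slope deg',np.degrees(np.arctan(p[0])),'y at .448',np.polyval(p,.448))
# edges: near end & collar by pixel column
Q2=Q[abs(Q[:,1]-np.polyval(p,Q[:,0]))<.006]; print('xmin',Q2[:,0].min(),'xmax',Q2[:,0].max())
C=axis_fit(fn,(.45,.50,-.345,-.315),(.074,.085));print('collar x',C[:,0].min(),C[:,0].max(),len(C))
P,ok,f=wpts(fn); m=ok&(P[...,2]<.02)&(P[...,0]>.4)&(P[...,0]<.5)&(P[...,1]<-.28)&(P[...,1]>-.37);print('tablez',np.median(P[m][:,2]))
E
python3 shaftfit.py w5; python3 -c "
from h import *
print(wray('w5',381/1.5,136/1.5,.055), wray('w5',381/1.5,293/1.5,.072))"
```

```text
[[ 0.407  -0.3296  0.068 ]
 [ 0.413  -0.3297  0.0676]
 [ 0.419  -0.3298  0.0675]
 [ 0.425  -0.3298  0.068 ]
 [ 0.431  -0.3299  0.0676]
 [ 0.437  -0.3299  0.0677]
 [ 0.443  -0.3295  0.0676]
 [ 0.449  -0.3295  0.0673]
 [ 0.455  -0.3296  0.0677]
 [ 0.485  -0.3304  0.0677]]
slope deg -0.3554462163480867 y at .448 -0.3298408674159421
xmin 0.3667393008149493 xmax 0.5305728230815504
collar x 0.4654300560018045 0.4753672161653391 179
tablez 0.012087428102567133
[ 0.36675913 -0.32920738  0.055     ] [ 0.46224895 -0.33006163  0.072     ]
```

>>> {"method": "drive_tool", "body": {"series": [{"dp":[0.05,-0.05,-2],"turn":0},{"dp":[0.05,-0.03,-2],"turn":0},{"dp":[0.05,0,-2],"turn":0},{"dp":[0,0,-2],"turn":0},{"dp":[0,0,-2],"turn":0},{"dp":[0,0,-2],"turn":0},{"dp":[0,0,-1],"turn":0},{"dp":[0,0,0],"turn":0},{"dp":[0,0,0],"turn":0}]}}

```text
time_s: 4.43
ee_pos: [0.4584, -0.3305, 0.0677]
tool_rot: [177.1, 0.9, 89.7]
force: [1.5, -0.3, -0.5]
opening: 0.0853
```

>>> {"method": "drive_tool", "body": {"series": [{"dp":[-0.4,0,-1],"turn":0},{"dp":[-0.4,0,-1],"turn":0},{"dp":[-0.3,0.05,-0.8],"turn":0},{"dp":[0,0,-0.5],"turn":0},{"dp":[0,0,0],"turn":0},{"dp":[0,0,0],"turn":0}]}}

```text
time_s: 4.93
ee_pos: [0.4485, -0.3309, 0.036]
tool_rot: [176.8, 1.1, 89.7]
force: [-0.1, 0.9, 0.1]
opening: 0.0858
```

>>> {"method": "drive_tool", "body": {"series": [{"dp":[0.25,0.1,-0.2],"turn":0},{"dp":[0,0,0],"turn":0}]}}

```text
time_s: 5.1
ee_pos: [0.4514, -0.33, 0.0344]
tool_rot: [176.7, 1.1, 89.7]
force: [0.1, -0.5, 0.3]
opening: 0.0857
```

>>> {"method": "drive_tool", "body": {"series": [{"dp":[0,0,0],"turn":0},{"dp":[0,0,0],"turn":0},{"dp":[0,0,0],"turn":0},{"dp":[0,0,0],"turn":0},{"dp":[0,0,0],"turn":0},{"dp":[0,0,0],"turn":0}], "grip": 0, "grip_force": 60}}

```text
time_s: 5.6
ee_pos: [0.4525, -0.3309, 0.036]
tool_rot: [176.6, 1.2, 89.7]
force: [0.5, -2.1, -1.4]
opening: 0.0181
```

Run:
```python
from h import *
s,c=save('wrist','w6',scale=1.5)
print(s['ee_pos'],s['tool_rot'],s['joints'],s['force'],s['opening'])
```

```text
[ 0.45248001 -0.33085341  0.03596392] [176.61825133   1.23545773  89.74190227] [-15.4521129   -3.09551408 -21.29367202   0.32770563 -68.21491975
 -74.8816049 ] [ 0.49468874 -2.0918853  -1.43861045] 0.018142958499780627
```

View pics/w6.png

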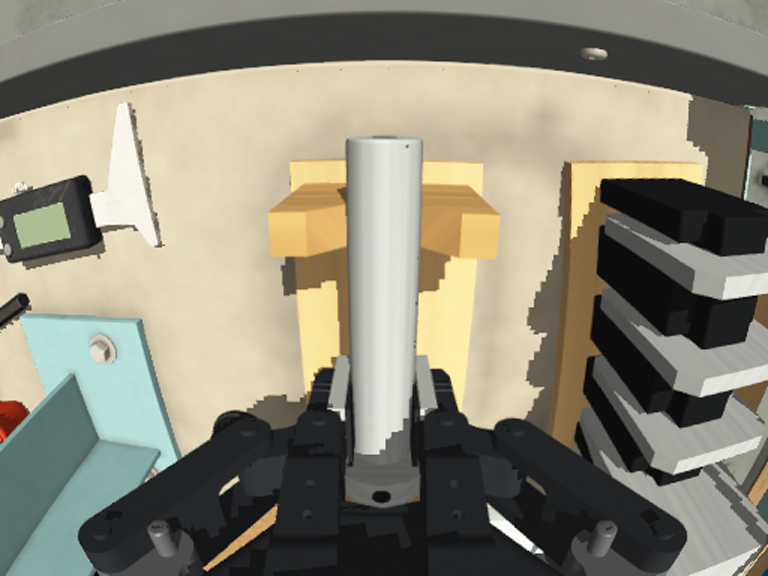

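>>> {"method": "drive_tool", "body": {"series": [{"dp":[0,0,1],"turn":0},{"dp":[0,0,2],"turn":0},{"dp":[0,0,2],"turn":0},{"dp":[0,0,2],"turn":0},{"dp":[0,0,2],"turn":0},{"dp":[0,0,2],"turn":0},{"dp":[0,0,2],"turn":0},{"dp":[0,0,1],"turn":0},{"dp":[0,0,0],"turn":0}]}}

```text
time_s: 6.4
ee_pos: [0.4457, -0.325, 0.1758]
tool_rot: [177.5, 0.4, 89.7]
force: [0.2, -0.7, -3.7]
opening: 0.0183
```

>>> {"method": "drive_tool", "body": {"series": [{"dp":[1.3,0.6,0],"turn":7},{"dp":[1.3,0.6,0],"turn":7},{"dp":[1.3,0.6,0],"turn":7},{"dp":[1.3,0.6,0],"turn":7},{"dp":[1.3,0.6,0],"turn":7},{"dp":[1.3,0.6,0],"turn":7},{"dp":[1.3,0.6,0],"turn":7},{"dp":[1.3,0.6,0],"turn":7},{"dp":[1.3,0.6,0],"turn":7},{"dp":[1.3,0.6,0],"turn":7},{"dp":[1.3,0.6,0],"turn":6},{"dp":[1.3,0.6,0],"turn":3},{"dp":[0,0,0],"turn":0},{"dp":[0,0,0],"turn":0}]}}

```text
time_s: 7.57
ee_pos: [0.6011, -0.2423, 0.1498]
tool_rot: [177.5, -1.6, 171.2]
force: [-0.3, 0.2, -3.3]
opening: 0.0181
```

Run:
```python
from h import *
s,c=save('wrist','w7',scale=1.5)
print(s['ee_pos'],s['tool_rot'],s['joints'],s['force'],s['opening'])
save('side','d7');crop('d7','d7c',215,140,330,240,6)
```

```text
[ 0.60114826 -0.24233628  0.14975141] [177.45562831  -1.64648278 171.18647687] [ -5.79550667  11.89071468   7.71413775  -2.63036223 -87.33642583
  -2.89762481] [-0.28008427  0.15669512 -3.30008433] 0.018074074827720905
```

View pics/w7.png

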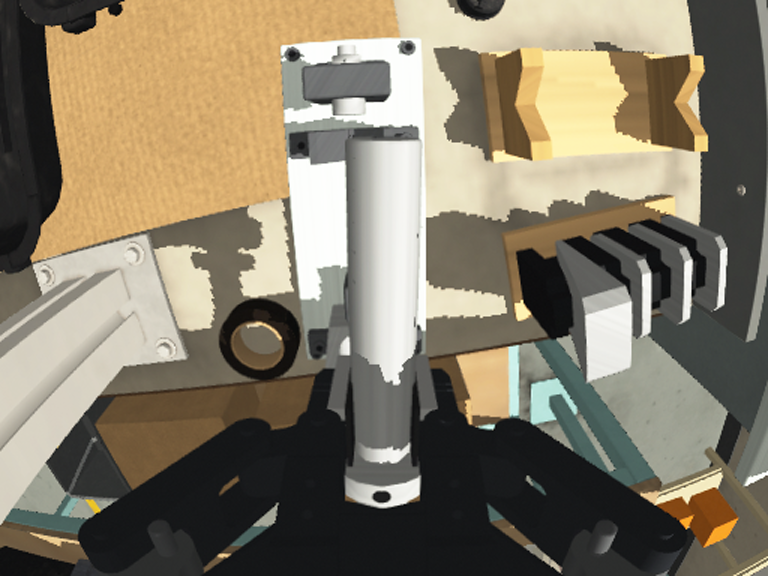

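View pics/d7c.png

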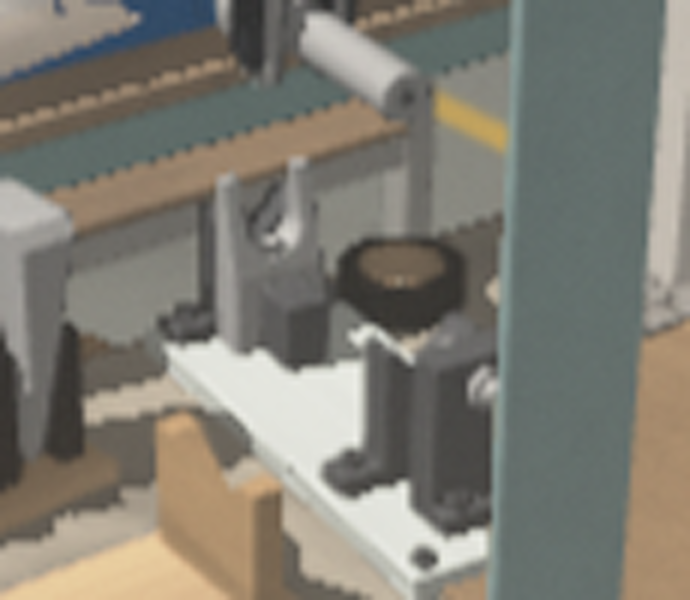

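>>> {"method": "drive_tool", "body": {"series": [{"dp":[0.4,-0.3,-1],"turn":1},{"dp":[0.3,-0.2,-1],"turn":1},{"dp":[0.2,0,-1],"turn":0},{"dp":[-0.1,0,-1],"turn":0},{"dp":[-0.2,0,-1],"turn":0},{"dp":[0,0,-0.3],"turn":0},{"dp":[0,0,0],"turn":0},{"dp":[0,0,0],"turn":0}]}}

```text
time_s: 8.33
ee_pos: [0.6039, -0.2494, 0.0888]
tool_rot: [177.4, -1.8, 173.1]
force: [0.6, -0.2, -3.8]
opening: 0.0183
```

Run:
```python
from h import *
s,c=save('wrist','w8',scale=1.5)
print(s['ee_pos'],s['tool_rot'],s['force'],s['opening'])
save('side','d8');crop('d8','d8c',215,140,330,240,6)
```

```text
[ 0.60391084 -0.24939587  0.08878874] [177.4047136   -1.84040147 173.06871681] [ 0.55004812 -0.17031526 -3.79886784] 0.018254466898805298
```

View pics/w8.png

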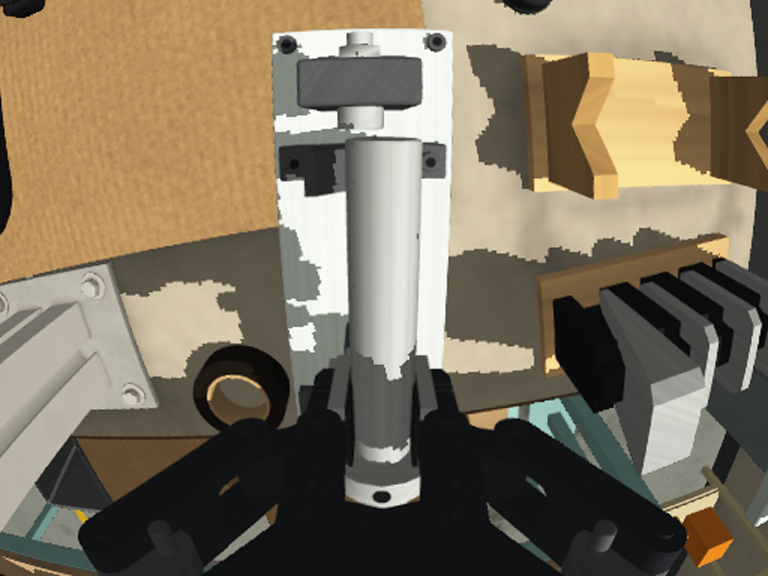

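View pics/d8c.png

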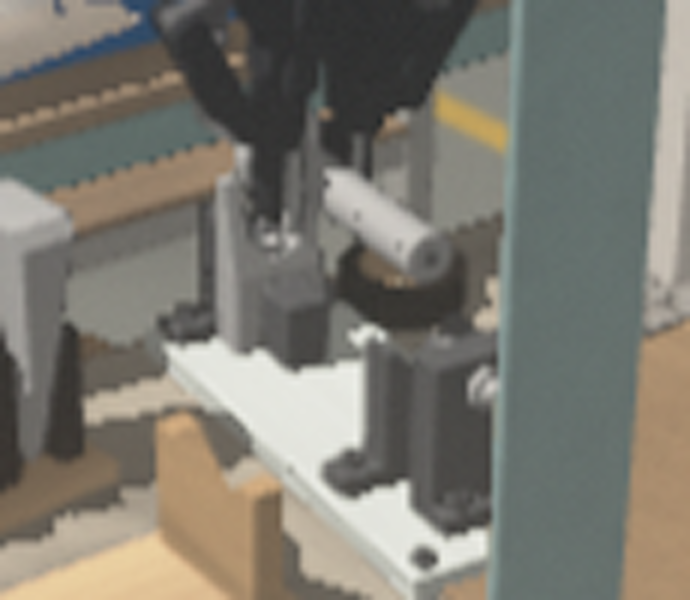

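Run:
```python
from h import *
c=np.load('pics/w8.npz')
R=Ro.from_euler('xyz',c['rot'],degrees=True).as_matrix()
print('toolz',R[:,2],'grasp',c['ee']-.0187*R[:,2])
# pad ray, at height z (with bias)
for z in (.066,.069): print('pad left/right rim, ctr', wray('w8',338/1.5,116/1.5,z), wray('w8',384/1.5,116/1.5,z))
for z in (.012,.015): print('bolts', wray('w8',288/1.5,45/1.5,z), wray('w8',437/1.5,42/1.5,z), 'bolt2',wray('w8',293/1.5,162/1.5,z), wray('w8',431/1.5,162/1.5,z))
th=1.4526;e=np.array([np.cos(th),np.sin(th)]);o=np.array([.6063,-.2787]);print('pad pred',o-.058*e,'vblock ctr',o-.042*e)
zz=c['ee'][2]+.0187; print('shaft end edges', wray('w8',346/1.5,140/1.5,zz),wray('w8',421/1.5,140/1.5,zz)); print('lower', wray('w8',349/1.5,340/1.5,zz),wray('w8',418/1.5,340/1.5,zz))
```

```text
toolz [-0.02638369  0.04882157 -0.99845899] grasp [ 0.60440422 -0.25030883  0.10745993]
pad left/right rim, ctr [ 0.60653691 -0.34138914  0.066     ] [ 0.59047302 -0.33924102  0.066     ]
pad left/right rim, ctr [ 0.60635269 -0.34132551  0.069     ] [ 0.5905883  -0.33921744  0.069     ]
bolts [ 0.62874356 -0.38089908  0.012     ] [ 0.55922308 -0.37321272  0.012     ] bolt2 [ 0.63439136 -0.32381426  0.012     ] [ 0.56858146 -0.3150273   0.012     ]
bolts [ 0.62829564 -0.38029991  0.015     ] [ 0.55974563 -0.37272085  0.015     ] bolt2 [ 0.63386461 -0.32401195  0.015     ] [ 0.56897337 -0.31534765  0.015     ]
pad pred [ 0.59946056 -0.33629533] vblock ctr [ 0.6013473  -0.32040696]
shaft end edges [ 0.60276104 -0.33383532  0.10748874] [ 0.58310456 -0.33142753  0.10748874]
lower [ 0.61037739 -0.27561429  0.10748874] [ 0.58961337 -0.27270918  0.10748874]
```

>>> {"method": "drive_tool", "body": {"series": [{"dp":[0.35,0,0],"turn":0},{"dp":[0.3,0,0],"turn":0},{"dp":[0.0,0,0],"turn":0},{"dp":[0,0,0],"turn":0}]}}

```text
time_s: 8.77
ee_pos: [0.6129, -0.2497, 0.0923]
tool_rot: [177.5, -1.5, 173.1]
force: [0.4, 0.1, -3.1]
opening: 0.0182
```

>>> {"method": "drive_tool", "body": {"series": [{"dp":[-0.3,0,-0.8],"turn":0},{"dp":[-0.1,0,-0.8],"turn":0},{"dp":[-0.1,0,-0.7],"turn":0},{"dp":[0,0,-0.3],"turn":0},{"dp":[0,0,0],"turn":0}]}}

```text
time_s: 9.18
ee_pos: [0.6072, -0.2494, 0.0634]
tool_rot: [177.4, -1.5, 173.1]
force: [0.4, -1.4, -3.4]
opening: 0.0188
```

Run:
```python
from h import *
s,c=save('wrist','w9',scale=1.5)
print(s['ee_pos'],s['tool_rot'],s['force'],s['opening'])
save('scene','s9');crop('s9','s9c',220,150,340,250,6)
```

```text
[ 0.60719418 -0.24943827  0.06338168] [177.4288772   -1.5170084  173.09510002] [ 0.41581079 -1.44524697 -3.40844989] 0.018757260656467507
```

View pics/w9.png

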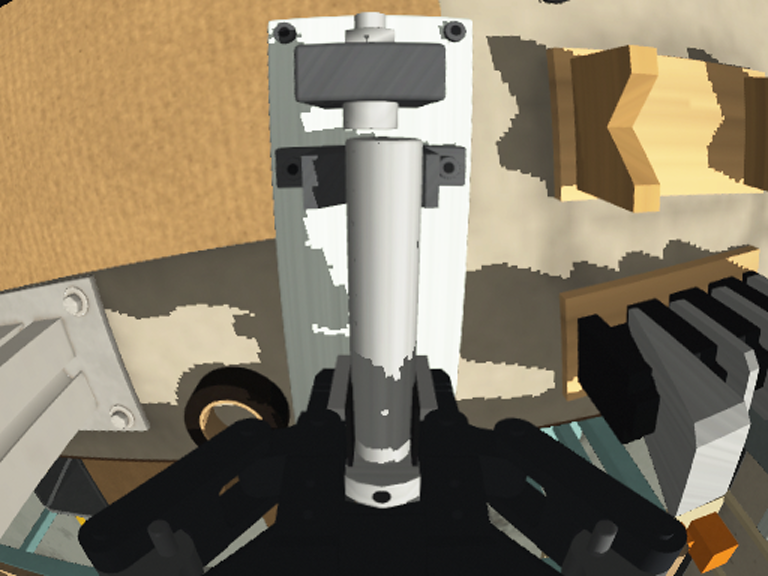

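View pics/s9c.png

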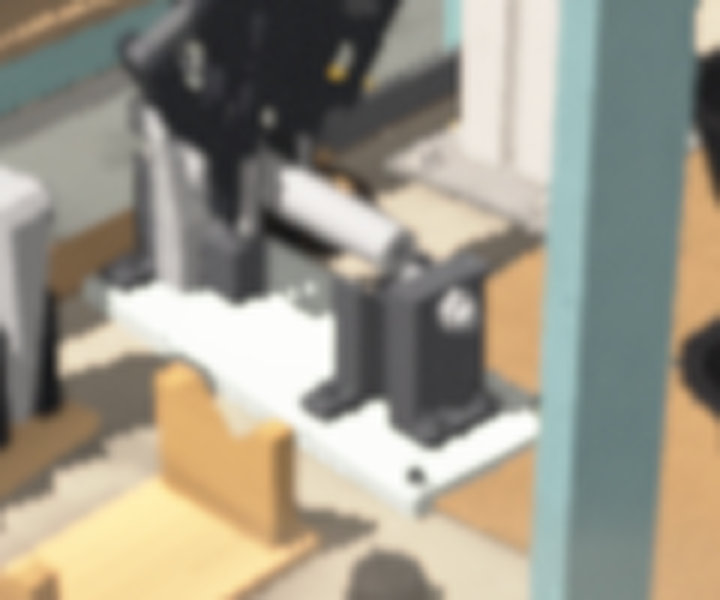

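Run:
```python
from h import *
f='w9';zz=.0634+.0187
for n,u1,u2,v,z in [('pad',344,398,116,.066),('bolts',292,449,167,.017),('plate edges at v200',275,470,200,.012),('shaft end',346,422,141,zz),('shaft low',350,418,330,zz)]:
    a=wray(f,u1/1.5,v/1.5,z);b=wray(f,u2/1.5,v/1.5,z);print(n,((a+b)/2).round(4))
```

```text
pad [ 0.5986 -0.3396  0.066 ]
bolts [ 0.6011 -0.3197  0.017 ]
plate edges at v200 [ 0.6021 -0.305   0.012 ]
shaft end [ 0.5961 -0.3324  0.0821]
shaft low [ 0.6026 -0.2776  0.0821]
```

>>> {"method": "drive_tool", "body": {"series": [{"dp":[0.25,0,0],"turn":0},{"dp":[0.1,0,0],"turn":0},{"dp":[0,0,0],"turn":0}]}}

```text
time_s: 9.53
ee_pos: [0.6119, -0.2498, 0.0653]
tool_rot: [177.5, -1.4, 173.1]
force: [0.4, 0.6, -3.3]
opening: 0.0185
```

>>> {"method": "drive_tool", "body": {"series": [{"dp":[-0.1,0,-0.5],"turn":0},{"dp":[0,0,-0.5],"turn":0},{"dp":[0,0,-0.4],"turn":0},{"dp":[0,0,-0.1],"turn":0},{"dp":[0,0,0],"turn":0}]}}

```text
time_s: 9.95
ee_pos: [0.6114, -0.2501, 0.0513]
tool_rot: [177.5, -1.3, 173.1]
force: [-0.1, 0.2, -0.7]
opening: 0.0181
```

>>> {"method": "drive_tool", "body": {"series": [{"dp":[-0.02,-0.2,-0.15],"turn":0},{"dp":[-0.03,-0.25,-0.05],"turn":0},{"dp":[-0.03,-0.25,0],"turn":0}]}}

```text
time_s: 10.2
ee_pos: [0.6105, -0.252, 0.0505]
tool_rot: [177.1, -1.4, 173.3]
force: [-2.3, 12.5, 0.7]
opening: 0.018
```

Run:
```python
from h import *
s,c=save('wrist','w10',scale=1.5)
print(s['ee_pos'],s['tool_rot'],s['force'],s['opening'])
```

```text
[ 0.61054897 -0.25197126  0.05053323] [177.09603344  -1.35372438 173.3321642 ] [-2.25479501 12.45230878  0.73408867] 0.018000697332493105
```

View pics/w10.png

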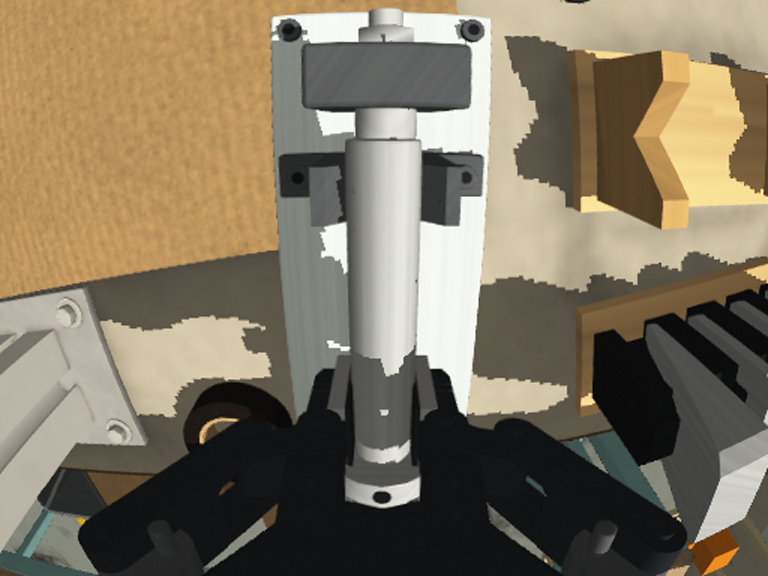

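>>> {"method": "drive_tool", "body": {"series": [{"dp":[0,0,0],"turn":0},{"dp":[0,0,0],"turn":0},{"dp":[0,0,0],"turn":0},{"dp":[0,0,0],"turn":0}], "grip": 0.6}}

```text
time_s: 10.58
ee_pos: [0.6126, -0.2521, 0.0527]
tool_rot: [177.1, -1.0, 173.4]
force: [0.2, -0.4, 0.7]
opening: 0.0515
```

Run:
```python
from h import *
s,c=save('wrist','w11',scale=1.5)
print(s['ee_pos'],s['tool_rot'],s['force'],s['opening'],s['qd'])
crop('w11','w11c',170,60,340,200,4.5)
```

```text
[ 0.61259303 -0.25208981  0.05270767] [177.13927086  -1.04949123 173.39751731] [ 0.22148671 -0.37154894  0.69721011] 0.051476931182978164 [-0.22744907 -0.15031259  0.27619245  0.58657419  0.29394703 -0.00698116]
```

View pics/w11c.png

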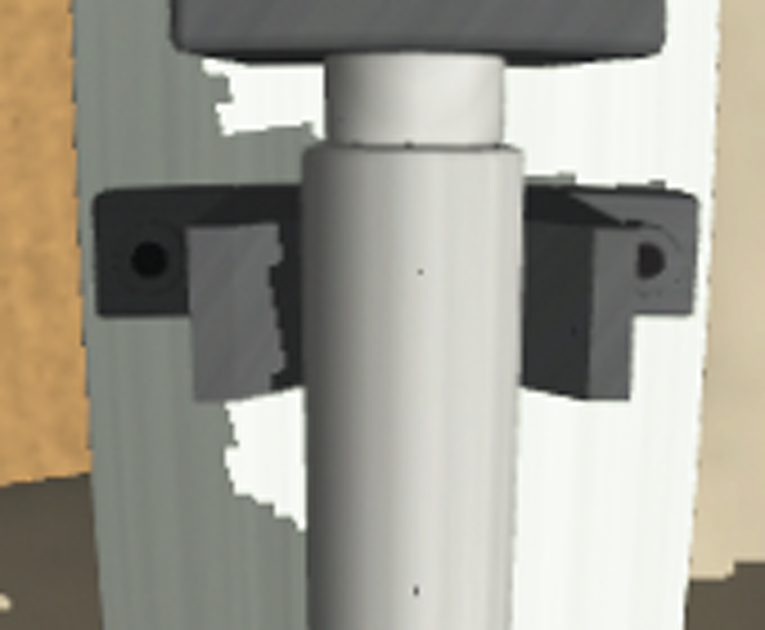

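>>> {"method": "drive_tool", "body": {"series": [{"dp":[0,0,0.6],"turn":0},{"dp":[0,0,1],"turn":0},{"dp":[0,0,1.5],"turn":0},{"dp":[0,0,2],"turn":0},{"dp":[0,0,2],"turn":0},{"dp":[0,0,2],"turn":0},{"dp":[0,0,2],"turn":-7},{"dp":[-0.5,0,2],"turn":-7},{"dp":[-0.6,0,2],"turn":-7},{"dp":[-0.6,0,1],"turn":-7},{"dp":[-0.6,0,0.5],"turn":-7},{"dp":[-0.6,0,0],"turn":-7},{"dp":[-0.6,0,0],"turn":-7},{"dp":[-0.6,0,0],"turn":-7},{"dp":[-0.5,0,0],"turn":-7},{"dp":[0,0,0],"turn":-7},{"dp":[0,0,0],"turn":-4},{"dp":[0,0,0],"turn":0},{"dp":[0,0,0],"turn":0}]}}

```text
time_s: 12.22
ee_pos: [0.5619, -0.2579, 0.2505]
tool_rot: [176.3, -0.2, 97.2]
force: [0.5, 0.2, -0.5]
opening: 0.0512
```

Run:
```python
from h import *
s,c=save('wrist','w12',scale=1.5)
print(s['ee_pos'],s['tool_rot'],s['force'],s['opening'],s['qd'])
```

```text
[ 0.56193854 -0.25788334  0.2505136 ] [176.27545674  -0.21273467  97.21409945] [ 0.52879636  0.20058914 -0.46071697] 0.051159676491628864 [-0.00855042 -0.7347234   0.48086716  0.27877531 -0.33932458 -1.00859025]
```

View pics/w12.png

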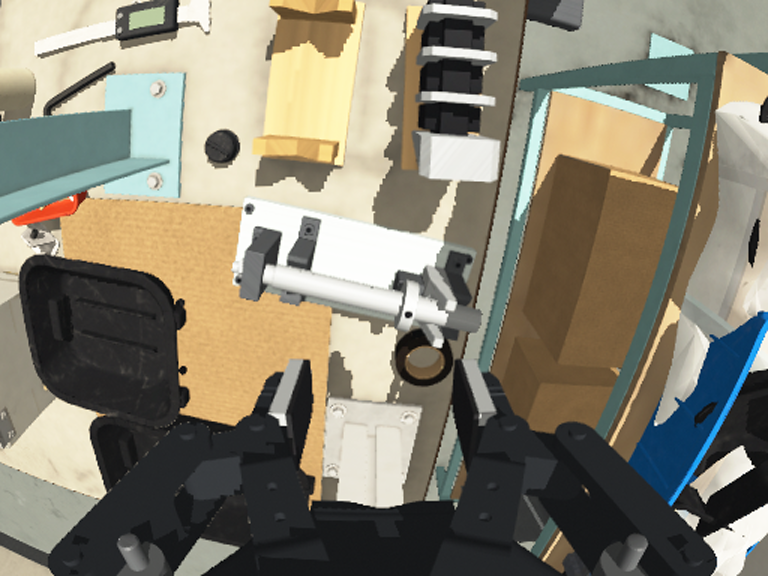

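Run:
```python
from h import *
crop('w12','w12a',235,160,335,250,8)
crop('w12','w12b',145,125,245,215,8)
crop('w12','w12r',260,0,345,125,6)
```

```text
(no output)
```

View pics/w12a.png

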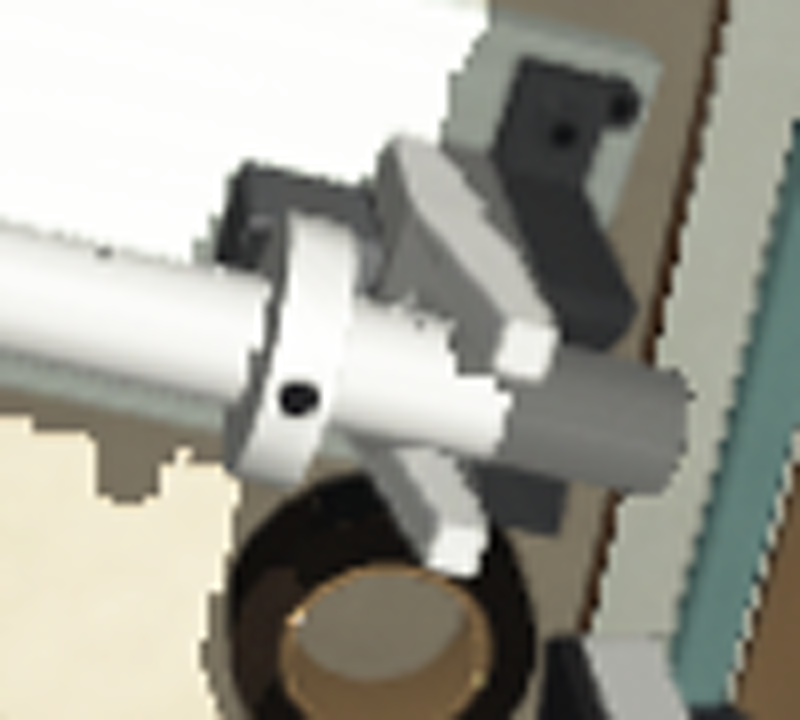

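View pics/w12b.png

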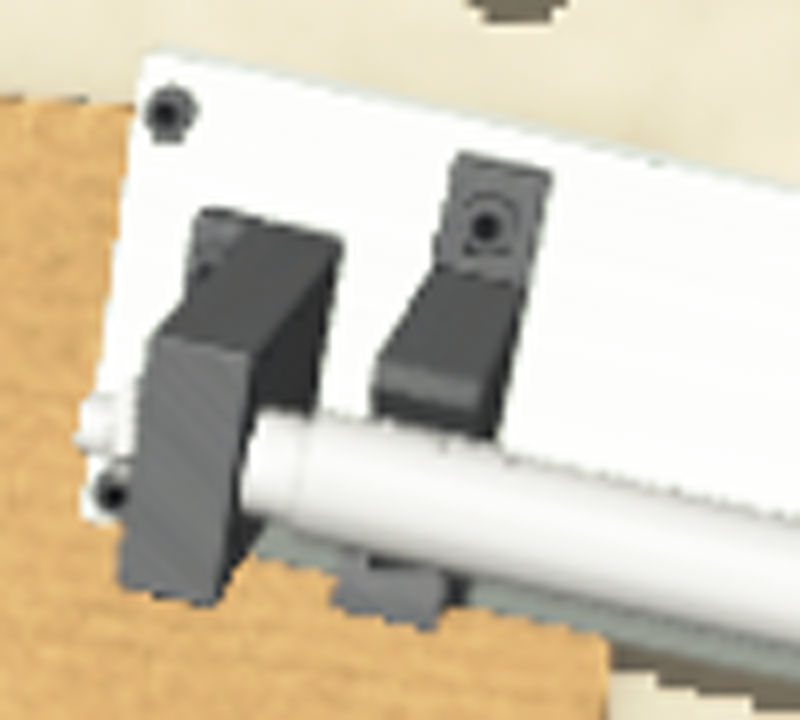

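View pics/w12r.png

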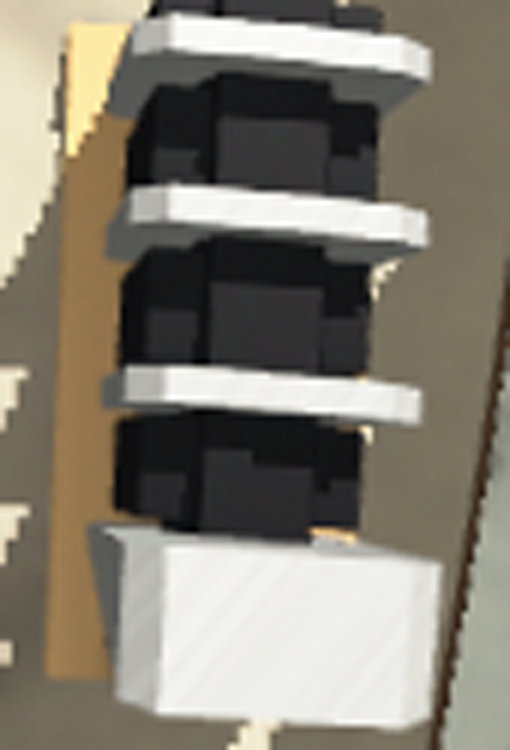

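```bash
cat > fix2.py <<'E'
from fit import *
from scipy.optimize import least_squares
A=lambda x,y:(235+(x+.5)/8-.5,160+(y+.5)/8-.5)
B=lambda x,y:(145+(x+.5)/8-.5,125+(y+.5)/8-.5)
F=[(-105,42,12,0,B(145,55)),(-105,-42,12,0,B(88,515)),(105,42,12,0,A(660,65)),
(-50,20,68,0,B(375,368)),(-34,20,68,0,B(492,385)),
(-24,20,78,1,B(150,330)),(-8,20,78,1,B(250,352)),(-24,-20,78,1,B(120,585)),(-8,-20,78,1,B(215,605)),
(73,20,86,0,A(508,320)),(73,12.5,86,0,A(497,372)),(73,-12.5,86,0,A(440,522)),(73,-20,86,0,A(427,568))]
def model(p,f):
    X=f[0]/1000+(p[4] if f[3] else 0); Y=f[1]/1000; c,s=np.cos(p[2]),np.sin(p[2])
    return [p[0]+c*X-s*Y,p[1]+s*X+c*Y,f[2]/1000+p[3]]
def res(p): return np.concatenate([np.array(w2wp('w12',model(p,f)))-f[4] for f in F])
r=least_squares(res,[.606,-.279,1.45,0,-.06],loss='soft_l1')
print(r.x, np.degrees(r.x[2]), 'gap',(.068-r.x[4])*1000-110)
for f,e in zip(F,res(r.x).reshape(-1,2)): print(f[:4],e.round(2))
im=cv2.imread('pics/w12a.png'); im2=cv2.imread('pics/w12b.png')
def dr(x,y,z,pd,col):
    u,v=w2wp('w12',model(r.x,(x,y,z,pd)))
    for I,a,b in((im,235,160),(im2,145,125)):
        px=(u-a+.5)*8-.5;py=(v-b+.5)*8-.5; cv2.circle(I,(int(round(px)),int(round(py))),1,col,-1)
for t in np.linspace(-.3,3.4,80):
    for x in (100,110): dr(x,20*np.cos(t),66+20*np.sin(t),1,(0,0,255))
    dr(165,10*np.cos(t),66+10*np.sin(t),1,(255,0,0)); dr(0,10*np.cos(t),66+10*np.sin(t),1,(255,0,0))
for z in np.linspace(50,86,40):
    for y in (20,12.5,-12.5,-20): dr(68+(z-66)/4,y,z,0,(0,200,0))
cv2.imwrite('pics/ov.png',np.hstack([im,im2])[:, :]);cv2.imwrite('pics/ova.png',im);cv2.imwrite('pics/ovb.png',im2)
E
python3 fix2.py
```

```text
[ 6.07129451e-01 -2.78382268e-01  1.45004132e+00  1.36515284e-03
 -5.82442766e-02] 83.08124794410914 gap 16.24427662648536
(-105, 42, 12, 0) [ 0.66 -0.01]
(-105, -42, 12, 0) [-0.46  0.32]
(105, 42, 12, 0) [0.54 0.25]
(-50, 20, 68, 0) [ 0.73 -1.2 ]
(-34, 20, 68, 0) [-0.34 -0.21]
(-24, 20, 78, 1) [-0.38  0.07]
(-8, 20, 78, 1) [0.66 0.41]
(-24, -20, 78, 1) [-0.88  0.08]
(-8, -20, 78, 1) [0.18 0.68]
(73, 20, 86, 0) [0.04 0.19]
(73, 12.5, 86, 0) [-0.58 -0.37]
(73, -12.5, 86, 0) [ 0.08 -0.08]
(73, -20, 86, 0) [-0.19 -0.34]
```

View pics/ova.png

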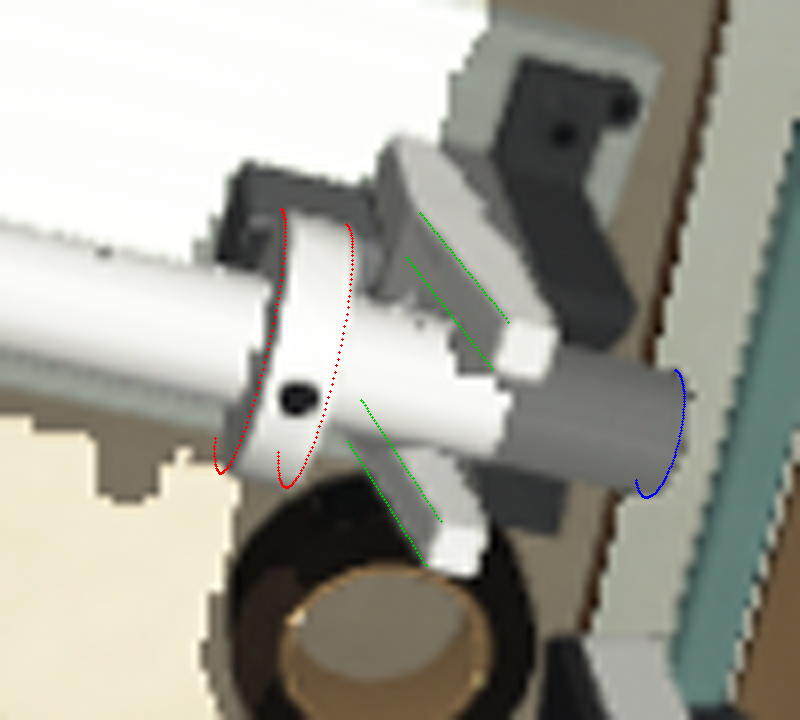

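View pics/ovb.png

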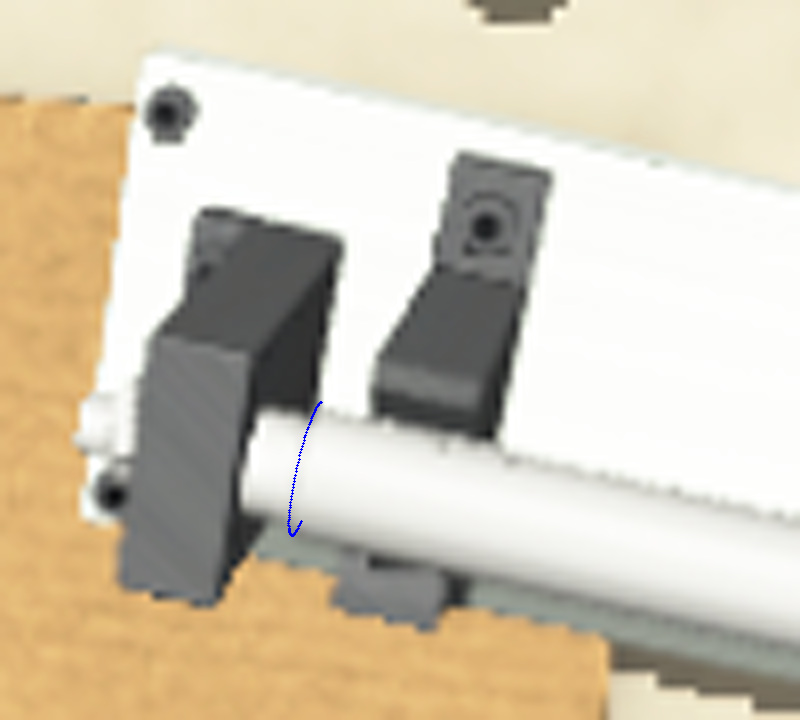

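Run:
```python
from fit import *
P=cloud('w12')
m=(P[:,2]>.082)&(P[:,2]<.1)&(P[:,0]>.36)&(P[:,0]<.47)&(P[:,1]>-.27)&(P[:,1]<-.17)
Q=P[m]; 
# split along heading 8deg
e=np.array([np.cos(.14),np.sin(.14)]); t=Q[:,:2]@e
h,ed=np.histogram(t,bins=60);print(np.c_[ed[:-1].round(4),h])
from scipy.cluster.vq import kmeans2
cs,l=kmeans2(t,3,minit='++',seed=1)
for k in range(3):
    q=Q[l==k]; print(len(q),cv2.minAreaRect(q[:,:2].astype(np.float32)),np.median(q[:,2]))
```

```text
[[ 0.3522  7.    ]
 [ 0.3534 35.    ]
 [ 0.3545 51.    ]
 [ 0.3556 51.    ]
 [ 0.3568 56.    ]
 [ 0.3579 65.    ]
 [ 0.3591 75.    ]
 [ 0.3602 17.    ]
 [ 0.3614  0.    ]
 [ 0.3625  0.    ]
 [ 0.3637  0.    ]
 [ 0.3648  0.    ]
 [ 0.366   0.    ]
 [ 0.3671  0.    ]
 [ 0.3683  0.    ]
 [ 0.3694  0.    ]
 [ 0.3706  0.    ]
 [ 0.3717  0.    ]
 [ 0.3729  0.    ]
 [ 0.374   0.    ]
 [ 0.3752  0.    ]
 [ 0.3763  0.    ]
 [ 0.3774  0.    ]
 [ 0.3786  0.    ]
 [ 0.3797  0.    ]
 [ 0.3809  0.    ]
 [ 0.382  16.    ]
 [ 0.3832 40.    ]
 [ 0.3843 56.    ]
 [ 0.3855 52.    ]
 [ 0.3866 57.    ]
 [ 0.3878 68.    ]
 [ 0.3889 43.    ]
 [ 0.3901 10.    ]
 [ 0.3912  0.    ]
 [ 0.3924  0.    ]
 [ 0.3935  0.    ]
 [ 0.3947  0.    ]
 [ 0.3958  0.    ]
 [ 0.397   0.    ]
 [ 0.3981  0.    ]
 [ 0.3992  0.    ]
 [ 0.4004  0.    ]
 [ 0.4015  0.    ]
 [ 0.4027  0.    ]
 [ 0.4038  0.    ]
 [ 0.405   0.    ]
 [ 0.4061  0.    ]
 [ 0.4073  0.    ]
 [ 0.4084  0.    ]
 [ 0.4096  0.    ]
 [ 0.4107  0.    ]
 [ 0.4119  0.    ]
 [ 0.413  23.    ]
 [ 0.4142 51.    ]
 [ 0.4153 63.    ]
 [ 0.4165 53.    ]
 [ 0.4176 55.    ]
 [ 0.4188 43.    ]
 [ 0.4199 18.    ]]
357 ((0.39221301674842834, -0.22593377530574799), (0.0070567955262959, 0.049656979739665985), 5.4268388748168945) 0.08993030287339088
306 ((0.4520118236541748, -0.21989387273788452), (0.0061949859373271465, 0.0496823824942112), 5.177425861358643) 0.09012056385033675
342 ((0.4216417074203491, -0.22292950749397278), (0.006813970394432545, 0.04982573539018631), 5.595498561859131) 0.09004941083727891
```

>>> {"method": "drive_tool", "body": {"series": [{"dp":[-2,0.4,0],"turn":-0.8},{"dp":[-2,0.4,0],"turn":-0.8},{"dp":[-2,0.4,0],"turn":0},{"dp":[-2,0.4,0],"turn":0},{"dp":[-2,0.4,-0.5],"turn":0},{"dp":[-2,0.4,-1],"turn":0},{"dp":[-2,0.4,-1],"turn":0},{"dp":[-1,0.2,-1],"turn":0},{"dp":[-0.5,0,-1],"turn":0},{"dp":[0,0,0],"turn":0},{"dp":[0,0,0],"turn":0}], "grip": 0.9}}

```text
time_s: 13.18
ee_pos: [0.4008, -0.2276, 0.206]
tool_rot: [176.1, -0.1, 96.8]
force: [0.3, -0.8, 0.0]
opening: 0.0765
```

Run:
```python
from h import *
s,c=save('wrist','w13',scale=1.5)
print(s['ee_pos'],s['tool_rot'],s['force'],s['opening'],s['qd'])
```

```text
[ 0.40084615 -0.22759759  0.2060311 ] [ 1.76122482e+02 -9.49171150e-02  9.68492215e+01] [ 0.29612676 -0.80726727  0.01376849] 0.07649952701759573 [-0.06925588 -0.49362656 -0.93274333 -0.36147806 -0.04870997  1.09063992]
```

View pics/w13.png

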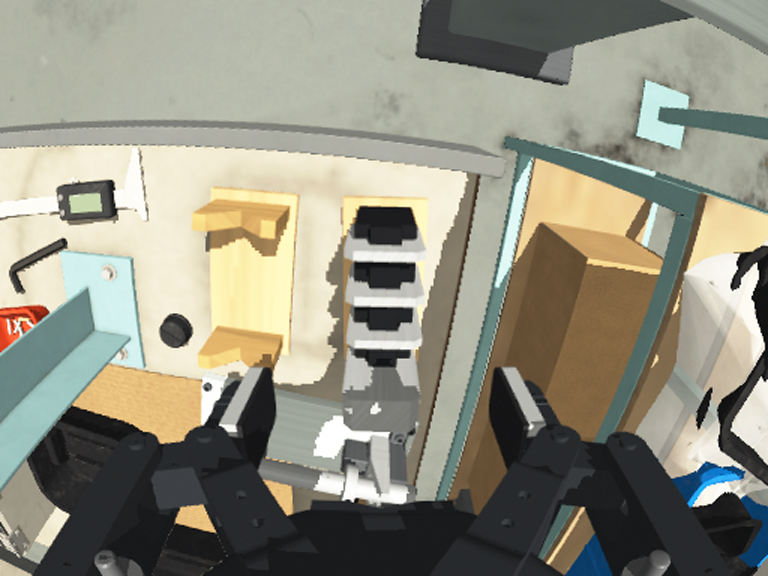

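>>> {"method": "drive_tool", "body": {"series": [{"dp":[-0.3,0.1,-1.5],"turn":-0.6},{"dp":[-0.3,0.05,-1.5],"turn":-0.6},{"dp":[-0.3,0,-1.5],"turn":0},{"dp":[-0.2,0,-1.5],"turn":0},{"dp":[-0.2,0,-1.5],"turn":0},{"dp":[-0.1,0,-1],"turn":0},{"dp":[-0.1,0,-0.5],"turn":0},{"dp":[0,0,0],"turn":0},{"dp":[0,0,0],"turn":0}]}}

```text
time_s: 13.98
ee_pos: [0.391, -0.2275, 0.1189]
tool_rot: [175.9, 0.1, 95.9]
force: [0.3, 0.3, 1.8]
opening: 0.0766
```

Run:
```python
from h import *
s,c=save('wrist','w14',scale=1.5)
print(s['ee_pos'],s['tool_rot'],s['force'],s['opening'],s['qd'])
```

```text
[ 0.39097247 -0.22752536  0.11890074] [1.75871684e+02 1.20279312e-01 9.58827054e+01] [0.25865438 0.29896612 1.75549702] 0.07663501800998773 [-0.05324261  0.51382258  0.47113454  0.07520231 -0.04755926  0.11635393]
```

View pics/w14.png

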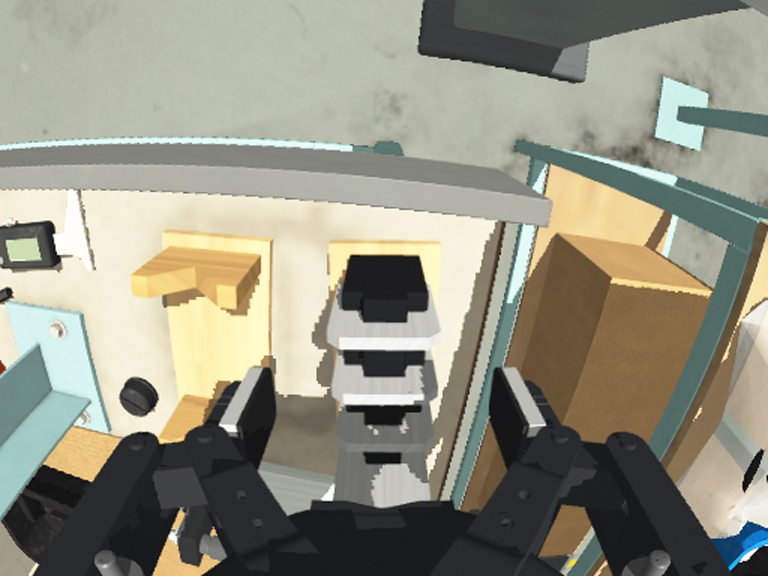

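Run:
```python
from h import *
for f,(l,r,v) in [('w14',(341,439,344)),('w13',(348,428,254))]:
  for z in (.086,.089):
    a=wray(f,l/1.5,v/1.5,z);b=wray(f,r/1.5,v/1.5,z);print(f,a,b,(a+b)/2,np.linalg.norm(a-b))
```

```text
w14 [ 0.3968458  -0.24440142  0.086     ] [ 0.39251601 -0.20171493  0.086     ] [ 0.39468091 -0.22305817  0.086     ] 0.042905522437970085
w14 [ 0.39508433 -0.24425967  0.089     ] [ 0.39083156 -0.20233244  0.089     ] [ 0.39295794 -0.22329605  0.089     ] 0.04214236002964805
w13 [ 0.39467222 -0.24812361  0.086     ] [ 0.38891813 -0.19998292  0.086     ] [ 0.39179518 -0.22405326  0.086     ] 0.048483353152796546
w13 [ 0.3936633  -0.24801087  0.089     ] [ 0.38797659 -0.2004339   0.089     ] [ 0.39081994 -0.22422238  0.089     ] 0.0479156255895222
```

>>> {"method": "drive_tool", "body": {"series": [{"dp":[0.1,0.15,-1.2],"turn":-0.3},{"dp":[0.1,0.1,-1.5],"turn":0},{"dp":[0.05,0.05,-1.5],"turn":0},{"dp":[0,0,-1],"turn":0},{"dp":[0,0,-0.5],"turn":0},{"dp":[0,0,0],"turn":0}]}}

```text
time_s: 14.53
ee_pos: [0.3961, -0.2245, 0.0613]
tool_rot: [175.5, 0.2, 95.5]
force: [0.8, 0.6, 0.2]
opening: 0.0766
```

>>> {"method": "drive_tool", "body": {"series": [{"dp":[-0.15,0,-0.5],"turn":0},{"dp":[-0.05,0,-0.2],"turn":0},{"dp":[0,0,0],"turn":0}]}}

```text
time_s: 14.78
ee_pos: [0.3945, -0.2247, 0.0548]
tool_rot: [175.4, 0.3, 95.5]
force: [0.1, -0.4, -0.1]
opening: 0.0766
```

Run:
```python
from h import *
s,c=save('wrist','w15',scale=1.5)
print(s['ee_pos'],s['tool_rot'],s['force'],s['opening'],s['qd'])
save('side','d15');crop('d15','d15c',140,160,255,260,6)
```

```text
[ 0.39447291 -0.22474016  0.05479949] [175.43902356   0.27514312  95.51787496] [ 0.11558859 -0.37680601 -0.13762774] 0.07657612843911138 [ 0.02745014 -0.06914223 -0.00076685 -0.11016077 -0.12368479  0.00045211]
```

View pics/w15.png

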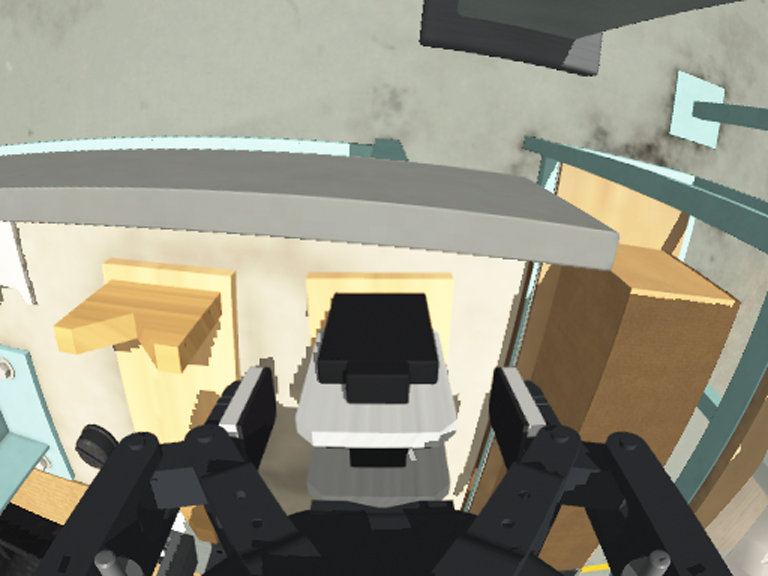

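View pics/d15c.png

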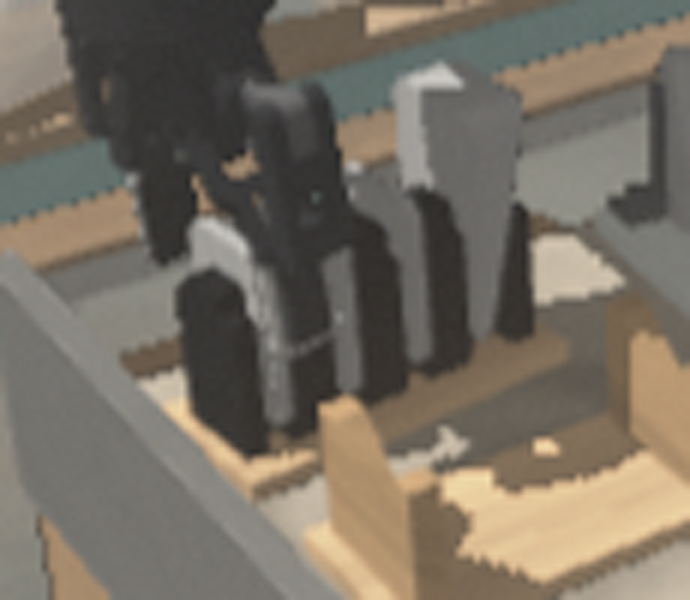

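Run:
```python
from h import *
f='w15';c=np.load('pics/w15.npz');R=Ro.from_euler('xyz',c['rot'],degrees=True).as_matrix()
for p in [(.393,-.2245,.086),(.393,-.2245,.072),(.39,-.2245,.086)]: print(p,np.array(w2wp(f,p))*1.5)
for t in [(.038,0,-.01),(-.038,0,-.01),(.038,0,-.03),(.038,.011,-.02),(.038,-.011,-.02)]:
    p=c['ee']+R@np.array(t);print(t,p.round(4),np.array(w2wp(f,p))*1.5)
P,ok,fr=wpts(f)
for (u,v) in [(378,437),(330,434),(430,434),(258,400),(520,400),(265,380)]: print((u,v),P[round(v/1.5),round(u/1.5)].round(4))
print(R[:,2])
```

```text
(0.393, -0.2245, 0.086) [381.07797816 432.75353051]
(0.393, -0.2245, 0.072) [381.29614959 404.98418977]
(0.39, -0.2245, 0.086) [382.01465737 425.54818363]
(0.038, 0, -0.01) [ 0.39   -0.1869  0.0646] [487.81397221 391.56054076]
(-0.038, 0, -0.01) [ 0.3973 -0.2626  0.065 ] [273.19167699 391.66080782]
(0.038, 0, -0.03) [ 0.3884 -0.187   0.0845] [500.64943459 424.37682689]
(0.038, 0.011, -0.02) [ 0.4001 -0.1859  0.0754] [490.0572466 433.0080226]
(0.038, -0.011, -0.02) [ 0.3783 -0.188   0.0737] [497.7853948  379.02626377]
(378, 437) [ 0.3912 -0.2256  0.0898]
(330, 434) [ 0.3904 -0.2398  0.0912]
(430, 434) [ 0.3882 -0.2102  0.0904]
(258, 400) [ 0.3883 -0.2636  0.0821]
(520, 400) [ 0.3756 -0.1848  0.0885]
(265, 380) [ 0.3871 -0.2634  0.072 ]
[ 0.07961183  0.0028816  -0.99682178]
```

>>> {"method": "drive_tool", "body": {"series": [{"dp":[-0.05,0,-0.1],"turn":0},{"dp":[0,0,0],"turn":0},{"dp":[0,0,0],"turn":0},{"dp":[0,0,0],"turn":0},{"dp":[0,0,0],"turn":0}], "grip": 0, "grip_force": 50}}

```text
time_s: 15.3
ee_pos: [0.3949, -0.225, 0.0556]
tool_rot: [175.3, 0.3, 95.5]
force: [0.2, 1.0, -0.9]
opening: 0.0491
```

>>> {"method": "drive_tool", "body": {"series": [{"dp":[0.03,0,0.6],"turn":0},{"dp":[0.04,-0.02,0.8],"turn":0},{"dp":[0.04,-0.03,0.8],"turn":0},{"dp":[0.04,-0.03,0.8],"turn":0}]}}

```text
time_s: 15.63
ee_pos: [0.3951, -0.2256, 0.086]
tool_rot: [175.5, 0.3, 95.5]
force: [-0.1, -0.0, -0.7]
opening: 0.0491
```

>>> {"method": "drive_tool", "body": {"series": [{"dp":[0.05,-0.03,1],"turn":0},{"dp":[0.05,-0.03,1.5],"turn":0},{"dp":[0.05,-0.03,1.8],"turn":0},{"dp":[0.05,-0.03,1.8],"turn":0},{"dp":[0.05,-0.03,1.8],"turn":0},{"dp":[0.05,-0.03,1.8],"turn":0},{"dp":[0,0,0.5],"turn":0},{"dp":[0,0,0],"turn":0}]}}

```text
time_s: 16.3
ee_pos: [0.3992, -0.228, 0.2024]
tool_rot: [175.1, 0.4, 95.5]
force: [0.1, 0.2, -1.4]
opening: 0.0492
```

Run:
```python
from h import *
s,c=save('wrist','w16',scale=1.5)
print(s['ee_pos'],s['tool_rot'],s['force'],s['opening'],s['qd'])
```

```text
[ 0.39917181 -0.22800218  0.20235357] [175.05412977   0.39649534  95.50027878] [ 0.1289367   0.18107111 -1.35749934] 0.04923826054562042 [-0.05286287 -0.46057765  1.34184377  0.34116623 -0.42610286  0.01307053]
```

View pics/w16.png

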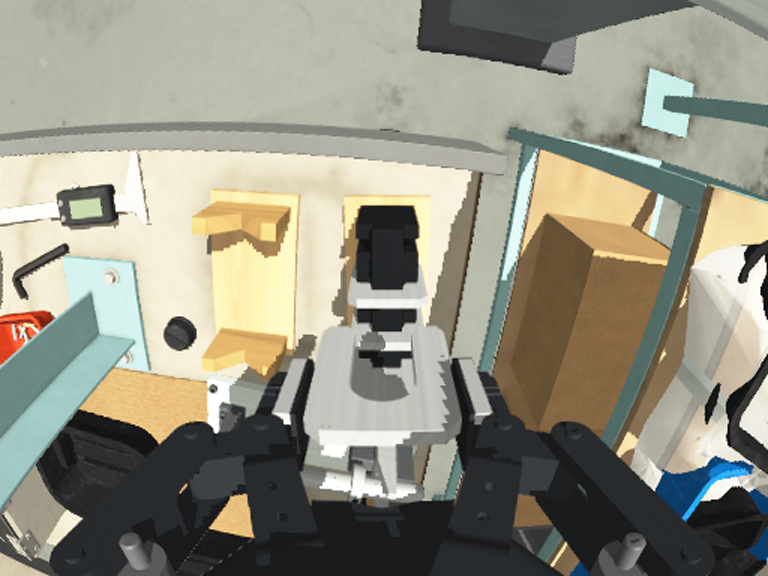

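>>> {"method": "drive_tool", "body": {"series": [{"dp":[1.7,0.1,0],"turn":7},{"dp":[1.7,0.1,0],"turn":7},{"dp":[1.7,0.1,0],"turn":7},{"dp":[1.7,0.1,0],"turn":7},{"dp":[1.7,0.1,0],"turn":7},{"dp":[1.7,0.1,0],"turn":7},{"dp":[1.7,0.1,0],"turn":7},{"dp":[1.7,0.1,0],"turn":7},{"dp":[1.7,0.1,0],"turn":7},{"dp":[1.7,0,0],"turn":7},{"dp":[1.7,0,0],"turn":6},{"dp":[1,0,0],"turn":2},{"dp":[0,0,0],"turn":0},{"dp":[0,0,0],"turn":0}]}}

```text
time_s: 17.52
ee_pos: [0.5991, -0.2153, 0.1801]
tool_rot: [174.9, -1.1, 175.9]
force: [1.1, -0.3, -1.3]
opening: 0.0491
```

Run:
```python
from h import *
s,c=save('wrist','w17',scale=1.5)
print(s['ee_pos'],s['tool_rot'],s['force'],s['opening'],s['qd'])
```

```text
[ 0.59911151 -0.21532277  0.18014962] [174.93785498  -1.12996715 175.86286745] [ 1.09518136 -0.28488338 -1.31398069] 0.049135515699852916 [ 0.01314349  1.80798313 -0.30810929 -0.17138265  0.32228586  0.3983558 ]
```

View pics/w17.png

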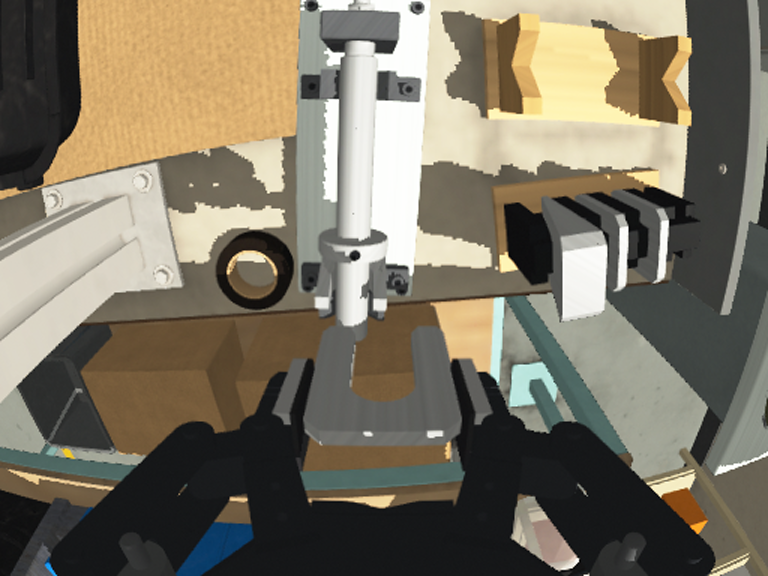

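>>> {"method": "drive_tool", "body": {"series": [{"dp":[0.5,-0.1,-0.7],"turn":-1.2},{"dp":[0.5,-0.1,-0.8],"turn":-1.2},{"dp":[0.3,-0.1,-0.8],"turn":-0.4},{"dp":[0,0,-0.7],"turn":0},{"dp":[0,0,-0.3],"turn":0},{"dp":[0,0,0],"turn":0},{"dp":[0,0,0],"turn":0}]}}

```text
time_s: 18.15
ee_pos: [0.6102, -0.2186, 0.1425]
tool_rot: [174.9, -1.2, 172.5]
force: [0.1, 0.8, -0.4]
opening: 0.0488
```

```bash
cat > fixpose.py <<'E'
from h import *
O=np.array([.6069,-.2785]);TH=np.radians(83.1)
def tofix(p):
    d=np.array(p[:2])-O; return np.array([np.cos(TH)*d[0]+np.sin(TH)*d[1],-np.sin(TH)*d[0]+np.cos(TH)*d[1]])*1000
def fromfix(x,y): 
    x,y=x/1000,y/1000
    return O+np.array([np.cos(TH)*x-np.sin(TH)*y,np.sin(TH)*x+np.cos(TH)*y])
E
python3 - <<'E'
from fixpose import *
s,c=save('wrist','w18',scale=1.5)
print(s['ee_pos'],s['tool_rot'],s['force'],s['opening'],s['qd'])
print(tofix(s['ee_pos']))
E
```

```text
[ 0.6101705  -0.21863948  0.14254939] [174.89779774  -1.22869343 172.47408228] [ 0.14486597  0.77005945 -0.40241147] 0.04882324233554073 [-0.03991384 -0.03305508 -0.66983816  0.14745898  0.21518492  0.02410011]
[59.81987647  3.94463553]
```

View pics/w18.png

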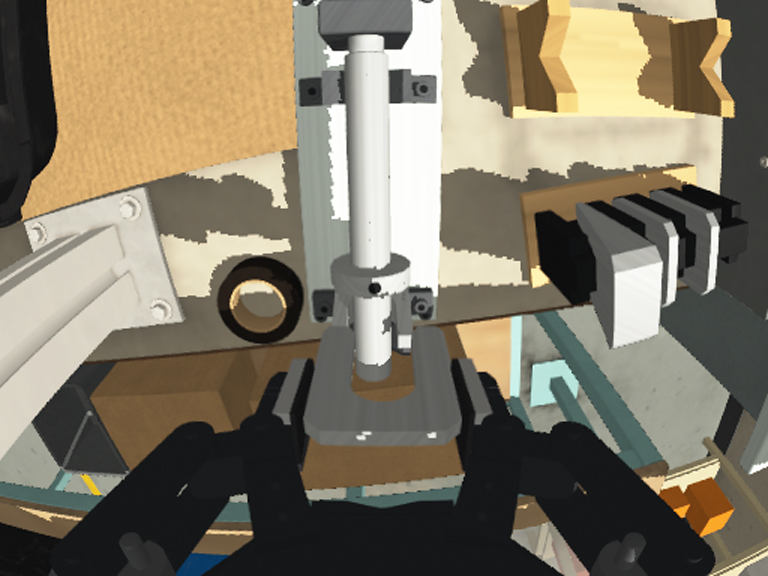

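Run:
```python
from fixpose import *
f='w18'
for l,r,v in [(346,388,70),(347,389,150),(349,391,245)]:
    a=wray(f,l/1.5,v/1.5,.067);b=wray(f,r/1.5,v/1.5,.067);m=(a+b)/2;print(m.round(4),np.linalg.norm(a-b).round(4),'fix',tofix(m).round(2))
# collar +x rim top/ left-right extent (row?) and shim
c=np.load('pics/w18.npz');R=Ro.from_euler('xyz',c['rot'],degrees=True).as_matrix()
P,ok,fr=wpts(f)
for u,v in [(330,425),(380,430),(440,425),(330,400),(440,400),(335,350),(430,350)]:
    p=P[round(v/1.5),round(u/1.5)]; t=R.T@(p-c['ee']); print((u,v),p.round(4),'tool',t.round(4))
print('toolz',R[:,2])
# shim edges in tool frame, lateral: ray at tool plane y? use shim bottom-edge face
```

```text
[ 0.5998 -0.3282  0.067 ] 0.019 fix [-50.21   1.08]
[ 0.6045 -0.2908  0.067 ] 0.0196 fix [-12.46   0.93]
[ 0.6101 -0.2441  0.067 ] 0.0208 fix [34.56  0.98]
(330, 425) [ 0.6248 -0.2251  0.1743] tool [-0.0147 -0.0016 -0.0323]
(380, 430) [ 0.6101 -0.2231  0.177 ] tool [ 0.0003 -0.0013 -0.0347]
(440, 425) [ 0.5921 -0.2217  0.1761] tool [ 0.0182 -0.0024 -0.0335]
(330, 400) [ 0.6256 -0.2256  0.163 ] tool [-0.0158 -0.003  -0.0211]
(440, 400) [ 0.5905 -0.2202  0.1629] tool [ 0.0197 -0.0024 -0.0202]
(335, 350) [ 0.6264 -0.2253  0.1308] tool [-0.0172 -0.0055  0.0109]
(430, 350) [ 0.5898 -0.2201  0.131 ] tool [ 0.0197 -0.0052  0.0115]
toolz [-0.00952624  0.09096387 -0.99580863]
```

>>> {"method": "drive_tool", "body": {"series": [{"dp":[0.15,-0.12,-0.4],"turn":0.3},{"dp":[0.15,-0.1,-0.5],"turn":0.2},{"dp":[0.05,-0.05,-0.4],"turn":0},{"dp":[0,0,-0.2],"turn":0},{"dp":[0,0,0],"turn":0}]}}

```text
time_s: 18.62
ee_pos: [0.6146, -0.2218, 0.1277]
tool_rot: [174.9, -1.1, 173.0]
force: [0.5, 0.2, -1.4]
opening: 0.0492
```

Run:
```python
from fixpose import *
s,c=save('wrist','w19',scale=1.5)
print(s['ee_pos'],s['tool_rot'],s['force'],s['opening'],s['qd'])
print(tofix(s['ee_pos']))
crop('w19','w19c',190,150,320,310,4.5)
save('side','d19');crop('d19','d19c',215,140,330,240,6)
```

```text
[ 0.61456203 -0.22178737  0.12772124] [174.90587046  -1.06946168 173.03891701] [ 0.47625034  0.24927424 -1.3902342 ] 0.04923851067488527 [-0.10420606  0.15578692  0.10976939 -0.00484887  0.0239092   0.11600784]
[57.22237212 -0.79325778]
```

View pics/w19c.png

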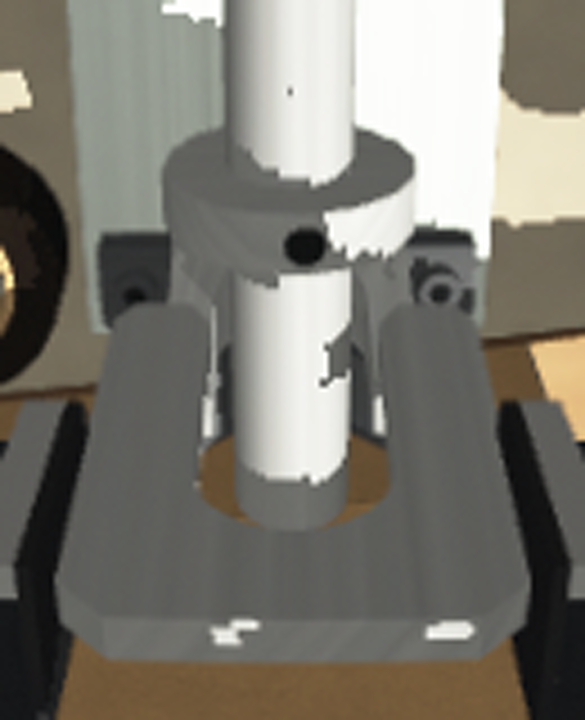

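View pics/d19c.png

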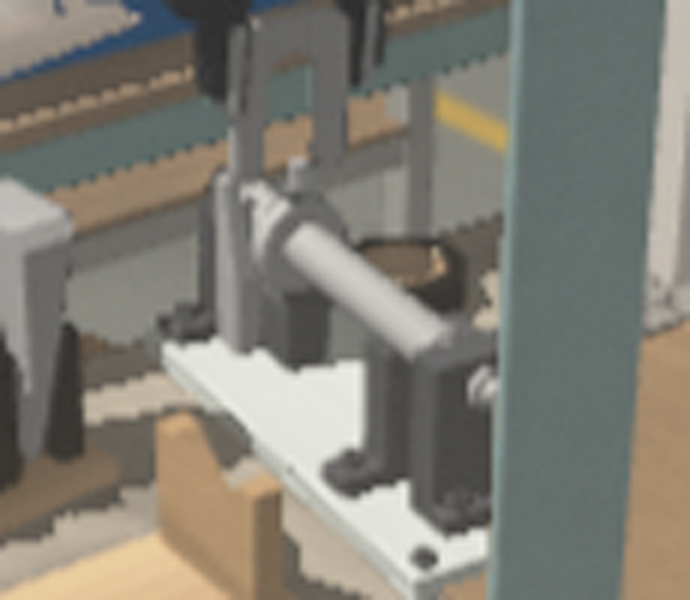

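>>> {"method": "drive_tool", "body": {"series": [{"dp":[-0.03,0,-0.5],"turn":0},{"dp":[-0.03,0,-0.6],"turn":0},{"dp":[-0.03,0,-0.6],"turn":0},{"dp":[0,0,-0.3],"turn":0}]}}

```text
time_s: 19.05
ee_pos: [0.6143, -0.2219, 0.1079]
tool_rot: [174.9, -0.9, 173.0]
force: [-0.3, -0.4, -1.0]
opening: 0.0487
```

Run:
```python
from fixpose import *
s,c=save('wrist','w20',scale=1.5)
print(s['ee_pos'],s['tool_rot'],s['force'],s['opening'],s['qd'])
print(tofix(s['ee_pos']))
crop('w20','w20c',190,150,320,310,4.5)
```

```text
[ 0.61426329 -0.22190127  0.10794043] [174.9284812   -0.89840445 173.04698249] [-0.29058701 -0.36965724 -0.95445732] 0.04871925182640574 [ 0.03888257  0.79180776 -3.0031691   0.09980097  3.9480362   0.47875931]
[57.07340715 -0.51036866]
```

View pics/w20c.png

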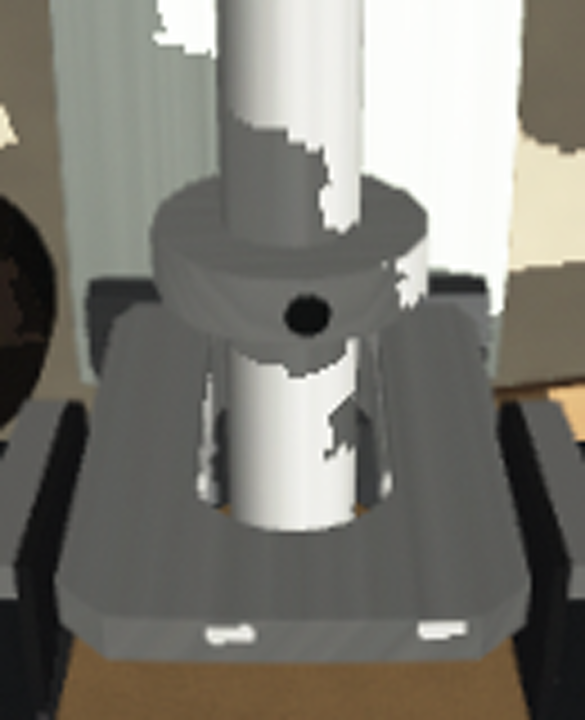

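>>> {"method": "drive_tool", "body": {"series": [{"dp":[-0.02,0,-0.6],"turn":0},{"dp":[-0.02,0,-0.7],"turn":0},{"dp":[-0.02,0,-0.7],"turn":0},{"dp":[-0.02,0,-0.6],"turn":0},{"dp":[0,0,-0.2],"turn":0}]}}

```text
time_s: 19.52
ee_pos: [0.6129, -0.2218, 0.0762]
tool_rot: [174.9, -1.0, 173.0]
force: [-0.2, 0.5, -1.7]
opening: 0.0487
```

>>> {"method": "drive_tool", "body": {"series": [{"dp":[0.08,0,-0.5],"turn":0},{"dp":[0.03,0,-0.5],"turn":0},{"dp":[0,0,-0.3],"turn":0},{"dp":[0,0,-0.1],"turn":0}]}}

```text
time_s: 19.85
ee_pos: [0.6138, -0.2217, 0.0599]
tool_rot: [174.9, -1.0, 173.0]
force: [0.7, -0.6, 0.0]
opening: 0.0491
```

Run:
```python
from fixpose import *
s,c=save('wrist','w21',scale=1.5)
print(s['ee_pos'],s['tool_rot'],s['force'],s['opening'],s['qd'])
print(tofix(s['ee_pos']))
crop('w21','w21c',190,150,320,310,4.5)
save('side','d21');crop('d21','d21c',215,140,330,240,6)
```

```text
[ 0.6138494  -0.22172928  0.05990926] [174.92047651  -1.02757891 173.04419276] [ 0.6908304  -0.57439733  0.02328619] 0.049128875126292666 [-0.03021994  0.52490093 -0.75132024  0.0354442   1.40417393  0.13856871]
[57.19443097 -0.07881315]
```

View pics/w21c.png

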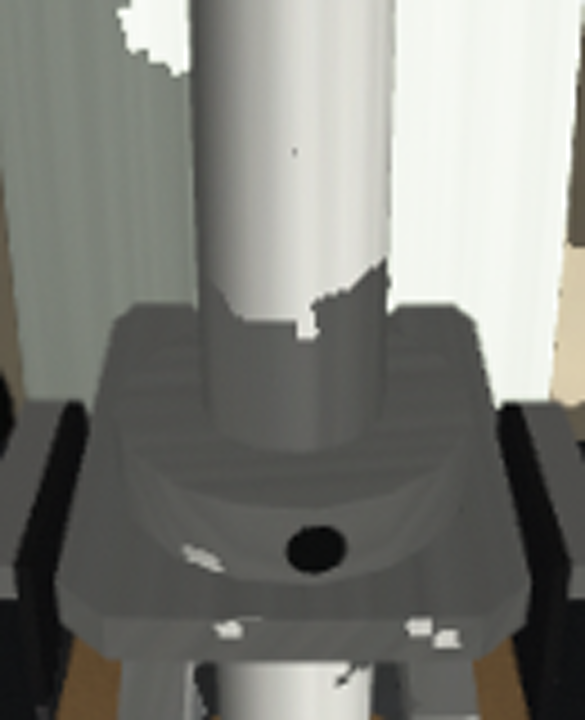

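View pics/d21c.png

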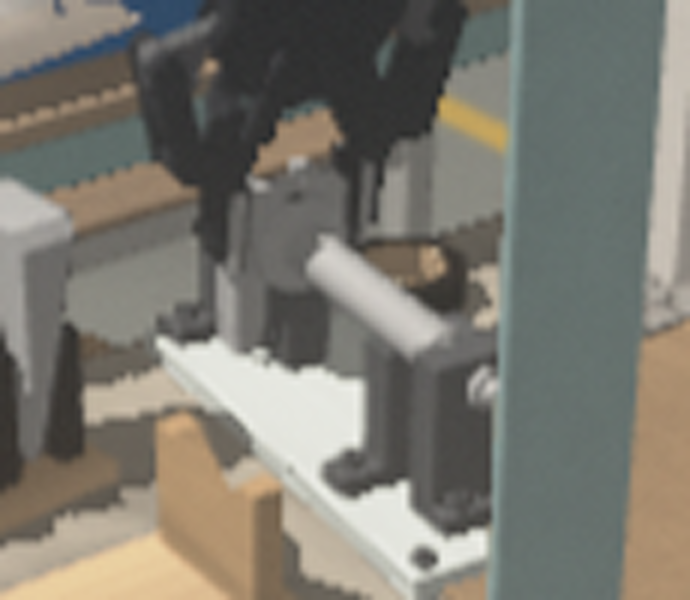

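>>> {"method": "drive_tool", "body": {"series": [{"dp":[0,0,-0.15],"turn":0},{"dp":[0,0,-0.1],"turn":0}]}}

```text
time_s: 20.12
ee_pos: [0.6146, -0.2221, 0.0593]
tool_rot: [175.0, -0.9, 173.1]
force: [-0.8, 0.1, 1.3]
opening: 0.0486
```

>>> {"method": "drive_tool", "body": {"series": [{"dp":[0,0,0],"turn":0},{"dp":[0,0,0],"turn":0},{"dp":[0,0,0],"turn":0},{"dp":[0,0,0],"turn":0}], "grip": 0.85}}

```text
time_s: 20.45
ee_pos: [0.6153, -0.2223, 0.0607]
tool_rot: [175.0, -0.7, 173.1]
force: [-0.1, 0.3, 0.7]
opening: 0.0723
```

Run:
```python
from fixpose import *
s,c=save('wrist','w22',scale=1.5)
print(s['ee_pos'],s['tool_rot'],s['force'],s['opening'],s['qd'])
print(tofix(s['ee_pos']))
crop('w22','w22c',190,150,320,310,4.5)
```

```text
[ 0.61531661 -0.22233301  0.0606885 ] [174.98493422  -0.74873531 173.06249454] [-0.13456407  0.29351088  0.65818092] 0.07226912969702597 [ 0.07795427 -0.06220616  0.12239882  0.01984969 -0.01634385 -0.01892544]
[56.77133712 -1.60792591]
```

View pics/w22c.png

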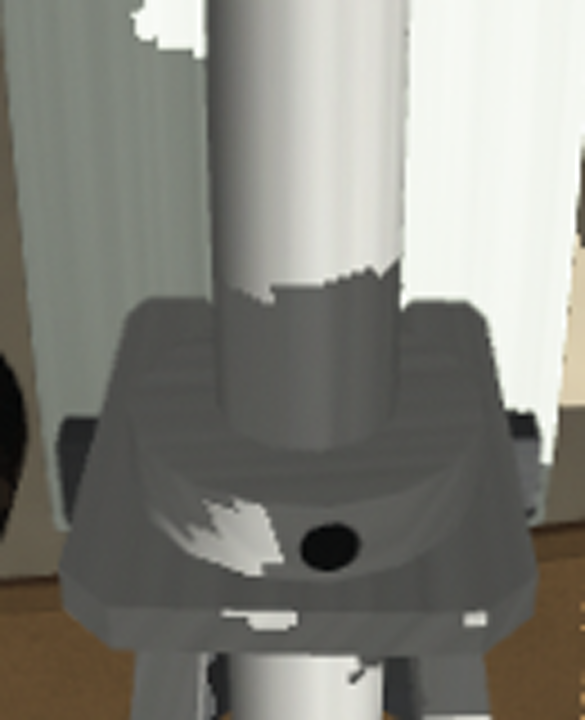

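>>> {"method": "drive_tool", "body": {"series": [{"dp":[0,0,0.6],"turn":0},{"dp":[0.03,0,1],"turn":0},{"dp":[0.05,0,1.5],"turn":0},{"dp":[0.05,0,2],"turn":0},{"dp":[0.05,0,2],"turn":0},{"dp":[0.05,0,2],"turn":0},{"dp":[0,0,2],"turn":-7},{"dp":[-1,0,1.5],"turn":-7},{"dp":[-1.2,0,1],"turn":-7},{"dp":[-1.2,0,0.5],"turn":-7},{"dp":[-1.2,0,0],"turn":-7},{"dp":[-1.2,0,0],"turn":-7},{"dp":[-1.2,0,0],"turn":-7},{"dp":[-1.2,0.1,0],"turn":-7},{"dp":[-1.2,0.1,0],"turn":-7},{"dp":[-1,0.1,0],"turn":-7},{"dp":[-0.7,0.1,0],"turn":-5},{"dp":[0,0,0],"turn":0},{"dp":[0,0,0],"turn":0}]}}

```text
time_s: 22.08
ee_pos: [0.5012, -0.2201, 0.2298]
tool_rot: [174.0, -0.2, 96.0]
force: [-0.2, 0.1, -0.5]
opening: 0.073
```

Run:
```python
from fixpose import *
s,c=save('wrist','w23',scale=1.5)
print(s['ee_pos'],s['tool_rot'],s['force'],s['opening'],s['qd'])
crop('w23','w23c',200,100,340,300,3.5)
save('side','d23');crop('d23','d23c',215,140,330,240,6)
```

```text
[ 0.50123253 -0.2200804   0.22980716] [ 1.73970183e+02 -1.54091581e-01  9.60304593e+01] [-0.16230087  0.09524231 -0.45099521] 0.07301322381793074 [ 0.17621014 -1.56804926  0.07379098  0.29023272 -0.5296769  -1.36149102]
```

View pics/w23.png

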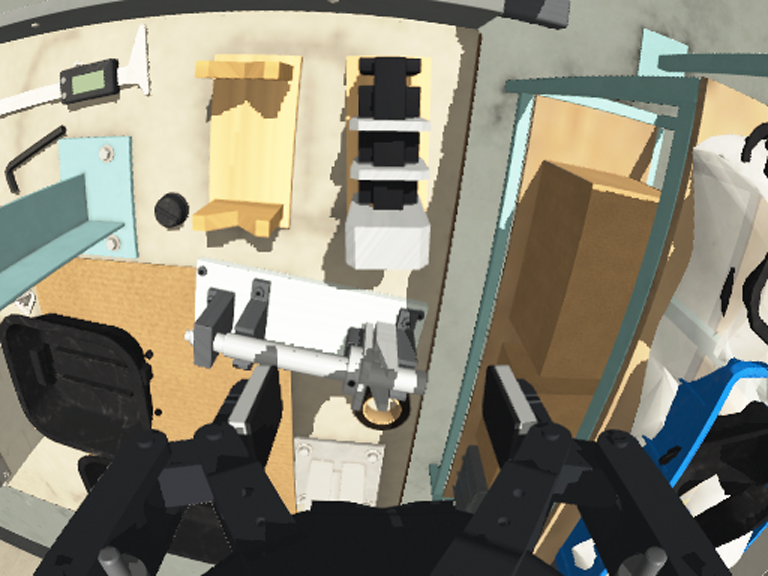

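View pics/d23c.png

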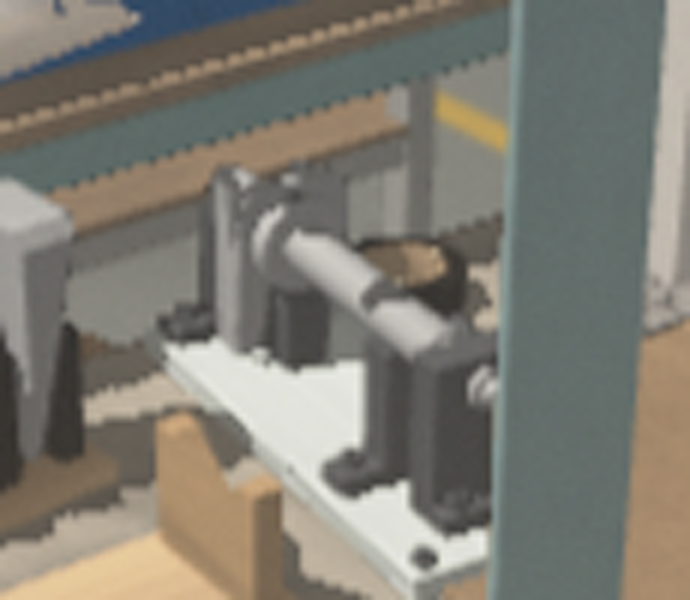

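Run:
```python
from fixpose import *
crop('w23','w23c',215,195,295,275,8)
# wedge top rect corners in w23 (1.5x): flat-top edge etc
for n,u,v in [('top near-left',350,206),('top near-right',424,207),('far-left',348,268),('far-right',428,268)]:
    for z in (.112,): 
        p=wray('w23',u/1.5,v/1.5,z); print(n,p.round(4))
from fit import *
Q=axis_fit('w23',(.44,.53,-.27,-.17),(.107,.125));print(len(Q),cv2.minAreaRect(Q[:,:2].astype(np.float32)),np.median(Q[:,2]))
```

```text
top near-left [ 0.4686 -0.241   0.112 ]
top near-right [ 0.4647 -0.1985  0.112 ]
far-left [ 0.5073 -0.2392  0.112 ]
far-right [ 0.5023 -0.1908  0.112 ]
1654 ((0.49013593792915344, -0.2173195779323578), (0.02611655555665493, 0.05035504698753357), 5.371399879455566) 0.11612576537376632
```

View pics/w23c.png

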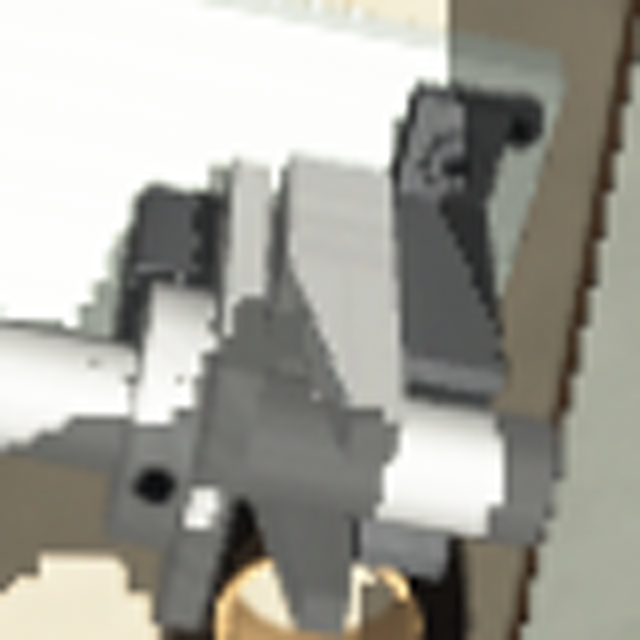

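>>> {"method": "drive_tool", "body": {"series": [{"dp":[-0.6,0.15,-1.2],"turn":-0.3},{"dp":[-0.5,0.1,-1.5],"turn":-0.2},{"dp":[-0.3,0.1,-1.5],"turn":0},{"dp":[-0.2,0,-1.5],"turn":0},{"dp":[-0.2,0,-1.5],"turn":0},{"dp":[-0.1,0,-1],"turn":0},{"dp":[0,0,0],"turn":0},{"dp":[0,0,0],"turn":0}], "grip": 0.9}}

```text
time_s: 22.85
ee_pos: [0.4848, -0.2173, 0.1443]
tool_rot: [174.1, -0.2, 96.3]
force: [-0.2, -0.2, -0.1]
opening: 0.0769
```

Run:
```python
from fixpose import *
s,c=save('wrist','w24',scale=1.5)
print(s['ee_pos'],s['tool_rot'],s['force'],s['opening'],s['qd'])
from fit import *
Q=axis_fit('w24',(.44,.53,-.26,-.18),(.107,.125));print(len(Q),cv2.minAreaRect(Q[:,:2].astype(np.float32)),np.median(Q[:,2]))
```

```text
[ 0.48476689 -0.21731855  0.14433382] [ 1.74092523e+02 -1.50151073e-01  9.62914943e+01] [-0.19675317 -0.20580254 -0.12724531] 0.076910421264118 [-0.15914665  1.08322077 -0.38779514 -0.25435292  0.25403291  0.66887517]
3090 ((0.49050554633140564, -0.21741463243961334), (0.02803793177008629, 0.05054819583892822), 5.509881973266602) 0.11616108553569177
```

View pics/w24.png

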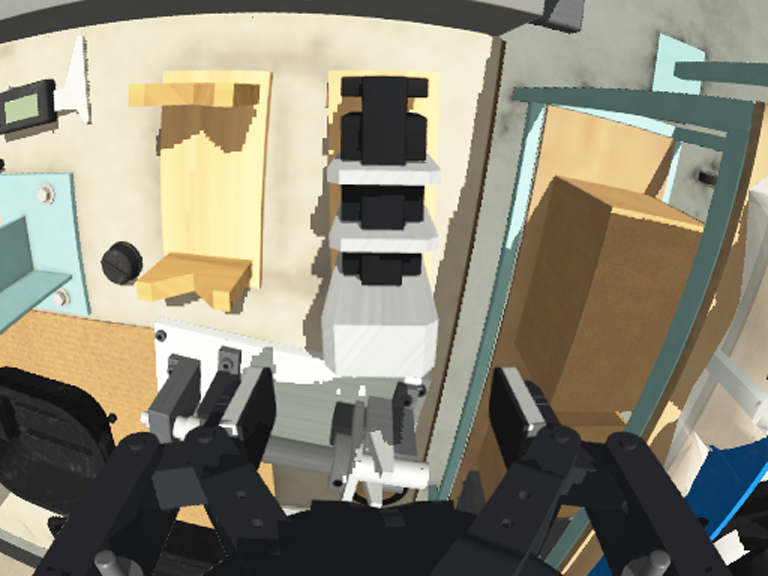

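>>> {"method": "drive_tool", "body": {"series": [{"dp":[0.2,0,-1.2],"turn":-0.4},{"dp":[0.1,0,-1.5],"turn":-0.3},{"dp":[0,0,-1.5],"turn":0},{"dp":[0,0,-1.4],"turn":0},{"dp":[0,0,-0.8],"turn":0},{"dp":[0,0,0],"turn":0}]}}

```text
time_s: 23.4
ee_pos: [0.4915, -0.2178, 0.0803]
tool_rot: [173.7, -0.0, 95.5]
force: [-0.7, -0.3, -0.2]
opening: 0.0769
```

>>> {"method": "drive_tool", "body": {"series": [{"dp":[-0.15,0.05,-0.6],"turn":0},{"dp":[-0.1,0,-0.4],"turn":0},{"dp":[0,0,0],"turn":0}]}}

```text
time_s: 23.65
ee_pos: [0.4897, -0.2175, 0.0707]
tool_rot: [173.6, 0.0, 95.6]
force: [-0.4, 0.1, 0.1]
opening: 0.0772
```

Run:
```python
from fixpose import *
s,c=save('wrist','w25',scale=1.5)
print(s['ee_pos'],s['tool_rot'],s['force'],s['opening'],s['qd'])
save('side','d25');crop('d25','d25c',170,150,285,250,6)
```

```text
[ 0.48968853 -0.21747044  0.07069241] [1.73580830e+02 1.36269348e-02 9.55534356e+01] [-0.4063171   0.05202249  0.10775274] 0.07718568651733919 [ 0.07297343 -0.15282689  0.6125053   0.15159164 -0.38209549  0.01191986]
```

View pics/w25.png

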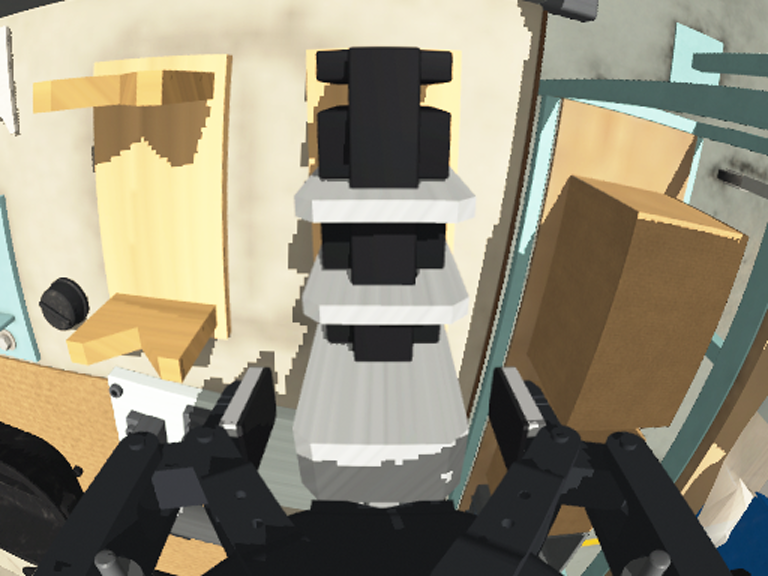

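View pics/d25c.png

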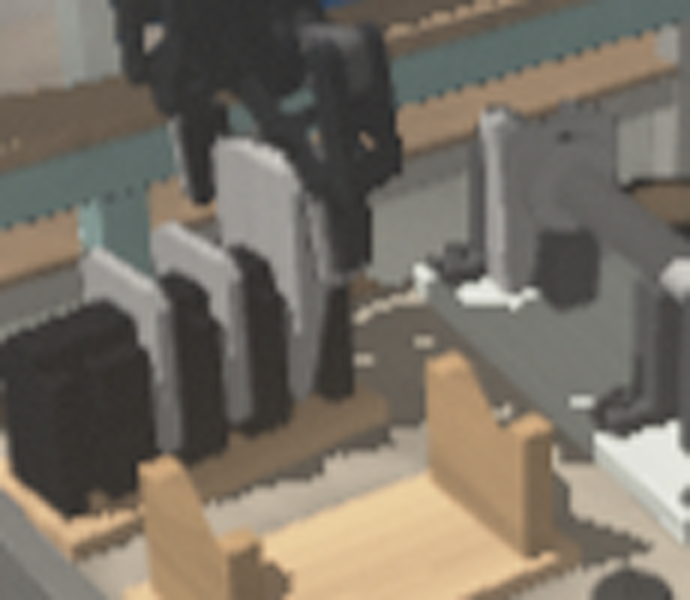

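>>> {"method": "drive_tool", "body": {"series": [{"dp":[0,0,-0.1],"turn":0},{"dp":[0,0,0],"turn":0},{"dp":[0,0,0],"turn":0},{"dp":[0,0,0],"turn":0},{"dp":[0,0,0],"turn":0}], "grip": 0, "grip_force": 100}}

```text
time_s: 24.17
ee_pos: [0.4909, -0.2176, 0.0722]
tool_rot: [173.4, 0.1, 95.6]
force: [0.5, -0.2, -0.7]
opening: 0.0488
```

>>> {"method": "drive_tool", "body": {"series": [{"dp":[0.03,0,0.6],"turn":0},{"dp":[0.04,-0.02,0.8],"turn":0},{"dp":[0.04,-0.03,0.8],"turn":0},{"dp":[0.04,-0.03,0.8],"turn":0}]}}

```text
time_s: 24.5
ee_pos: [0.4905, -0.2179, 0.1014]
tool_rot: [173.7, -0.1, 95.5]
force: [0.2, 0.9, -2.2]
opening: 0.0489
```

>>> {"method": "drive_tool", "body": {"series": [{"dp":[0.05,-0.03,1.2],"turn":0},{"dp":[0.05,-0.03,1.7],"turn":0},{"dp":[0.05,-0.03,1.7],"turn":0},{"dp":[0.05,-0.03,1.7],"turn":0},{"dp":[0.05,-0.03,1.7],"turn":0},{"dp":[0.05,0,1],"turn":0},{"dp":[0.9,0.1,0],"turn":7},{"dp":[0.9,0.1,0],"turn":7},{"dp":[0.9,0.1,0],"turn":7},{"dp":[0.9,0.1,0],"turn":7},{"dp":[0.9,0.1,0],"turn":7},{"dp":[0.9,0.1,0],"turn":7},{"dp":[0.9,0.1,0],"turn":7},{"dp":[0.9,0.1,0],"turn":7},{"dp":[0.9,0.1,0],"turn":7},{"dp":[0.9,0.1,0],"turn":7},{"dp":[0.9,0.1,0],"turn":5},{"dp":[0.4,0,0],"turn":1},{"dp":[0,0,0],"turn":0},{"dp":[0,0,0],"turn":0}]}}

```text
time_s: 26.17
ee_pos: [0.6035, -0.2097, 0.2141]
tool_rot: [172.9, 0.4, 173.5]
force: [-0.3, 0.2, -2.7]
opening: 0.0489
```

Run:
```python
from fixpose import *
s,c=save('wrist','w26',scale=1.5)
print(s['ee_pos'],s['tool_rot'],s['force'],s['opening'],s['qd'],tofix(s['ee_pos']))
```

```text
[ 0.60353439 -0.20966289  0.21412943] [172.91417976   0.37904453 173.53577074] [-0.26959149  0.23546609 -2.69900548] 0.04889665359210634 [-0.04352512  0.39237313  0.40074117  0.15317923 -0.23514389 -0.96767838] [67.9342149  11.61110753]
```

View pics/w26.png

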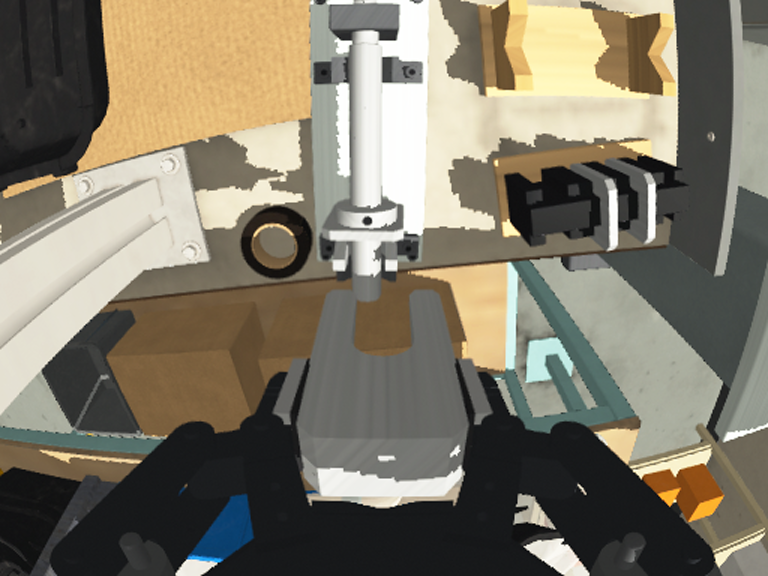

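Run:
```python
from fixpose import *
crop('w26','w26c',205,120,285,205,8)
```

```text
(no output)
```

View pics/w26c.png

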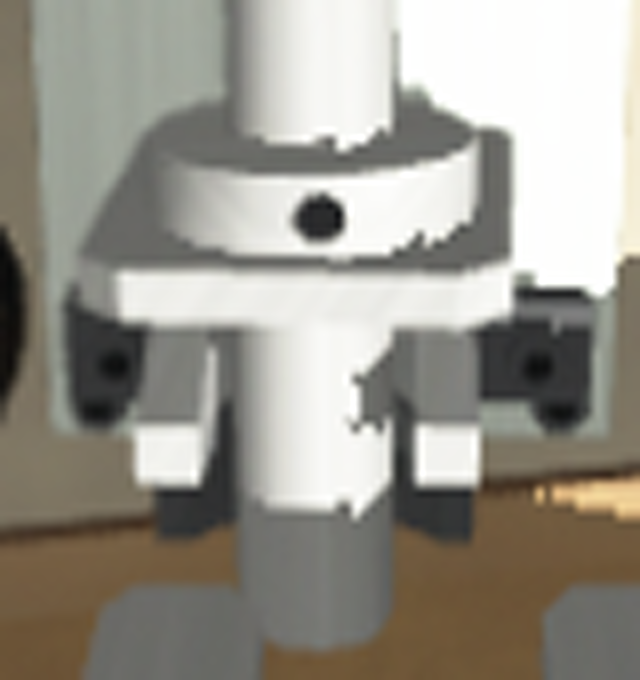

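Run:
```python
from fixpose import *
g=lambda x,y:(205+(x+.5)/8-.5,120+(y+.5)/8-.5)
def rep(n,x,y,z): 
    u,v=g(x,y); print(n,tofix(wray('w26',u,v,z/1000)).round(1))
rep('cheek L (73,16)',168,425,86);rep('cheek R (73,-16)',447,422,86)
rep('collar front top rim +x',318,257,86);rep('collar -x rim',318,173,86)
rep('shim -x top',310,268,90);rep('shim +x top',310,325,90)
rep('shim L',80,290,90);rep('shim R',512,290,90)
rep('shaft end',316,645,66);rep('shaft mid',316,420,76)
```

```text
cheek L (73,16) [ 74.2 -15.5]
cheek R (73,-16) [73.5 17.3]
collar front top rim +x [53.3  2.3]
collar -x rim [43.3  2.3]
shim -x top [53.3  1.5]
shim +x top [60.1  1.5]
shim L [ 56.  -24.7]
shim R [55.7 24.4]
shaft end [113.6   0.9]
shaft mid [77.5  1.5]
```

Run:
```python
from fixpose import *
c=np.load('pics/w26.npz');R=Ro.from_euler('xyz',c['rot'],degrees=True).as_matrix()
def rep(n,u,v,z):
    p=wray('w26',u/1.5,v/1.5,z); t=R.T@(p-c['ee']); print(n,tofix(p).round(1),'tool',(t*1000).round(1))
T=c['ee'][2]
rep('tip L',340,291,T-.054);rep('tip R',427,291,T-.054)
rep('crown',384,355,T)
rep('top flat edge L',299,437,T+.04);rep('top flat edge R',467,437,T+.04)
print('TCP',tofix(c['ee']))
P,ok,f=wpts('w26')
for u,v in [(340,300),(427,300),(384,365),(384,400),(384,432)]:
    p=P[round(v/1.5),round(u/1.5)];print((u,v),tofix(p).round(1),p[2].round(4))
```

```text
tip L [59.9 -7.2] tool [-18.4 -14.8  52.7]
tip R [59.5 33.1] tool [ 21.9 -14.8  52.4]
crown [58.4 13.3] tool [ 1.7 -9.5 -1.2]
top flat edge L [ 60.4 -11. ] tool [-22.8  -2.7 -40.5]
top flat edge R [59.8 37.2] tool [ 25.4  -2.9 -40.8]
TCP [67.9342149  11.61110753]
(340, 300) [56.2 -5.4] 0.1764
(427, 300) [55.7 31.7] 0.1765
(384, 365) [55.5 13.3] 0.2239
(384, 400) [56.4 13.3] 0.2415
(384, 432) [56.2 13.4] 0.2553
```

>>> {"method": "drive_tool", "body": {"series": [{"dp":[0.4,0.05,-0.8],"turn":-0.3},{"dp":[0.4,0.05,-1.2],"turn":0},{"dp":[0.3,0.05,-1.3],"turn":0},{"dp":[0.05,0,-1],"turn":0},{"dp":[0,0,-0.5],"turn":0},{"dp":[0,0,0],"turn":0},{"dp":[0,0,0],"turn":0}]}}

```text
time_s: 26.8
ee_pos: [0.6135, -0.2078, 0.16]
tool_rot: [172.9, 0.3, 172.9]
force: [0.6, 0.1, -1.8]
opening: 0.0489
```

Run:
```python
from fixpose import *
s,c=save('wrist','w27',scale=1.5)
print(s['ee_pos'],s['tool_rot'],s['force'],s['opening'],s['qd'],tofix(s['ee_pos']))
crop('w27','w27c',190,130,320,320,3.2)
save('side','d27');crop('d27','d27c',215,120,330,240,5)
save('scene','s27');crop('s27','s27c',215,130,330,250,5)
```

```text
[ 0.61351547 -0.20779067  0.15996493] [172.88726717   0.27515497 172.89660528] [ 0.62819204  0.1488112  -1.81061024] 0.04892115616836285 [ 0.00236037  0.19786354 -1.12664542 -0.07716087  0.5287203   0.05319996] [70.99197006  1.92723734]
```

View pics/w27c.png

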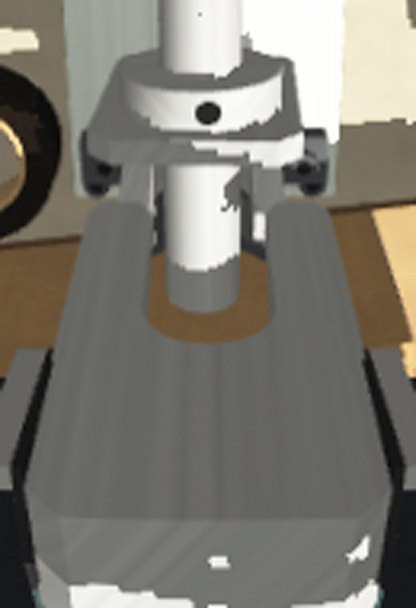

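View pics/d27c.png

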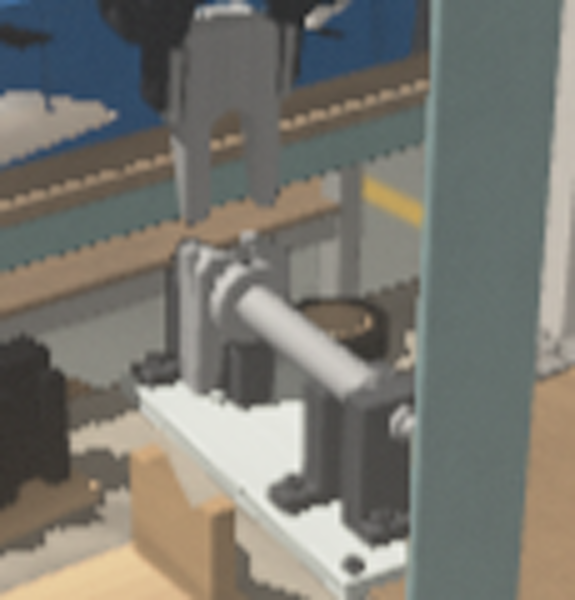

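View pics/s27c.png

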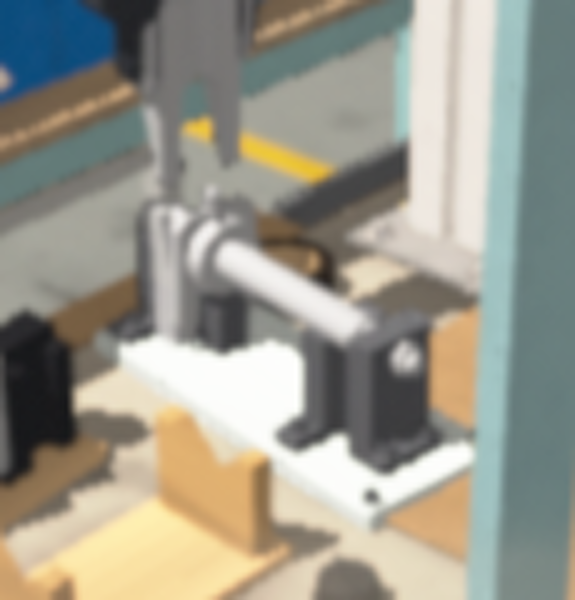

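>>> {"method": "drive_tool", "body": {"series": [{"dp":[0.18,0.05,-0.5],"turn":0},{"dp":[0.03,0,-0.6],"turn":0},{"dp":[0,0,-0.5],"turn":0},{"dp":[0,0,-0.2],"turn":0},{"dp":[0,0,0],"turn":0}]}}

```text
time_s: 27.37
ee_pos: [0.6171, -0.2076, 0.1436]
tool_rot: [172.9, 0.6, 172.9]
force: [-0.0, -0.3, -2.9]
opening: 0.0491
```

Run:
```python
from fixpose import *
s,c=save('wrist','w28',scale=1.5)
print(s['ee_pos'],s['tool_rot'],s['force'],s['opening'],s['qd'],tofix(s['ee_pos']))
crop('w28','w28c',190,150,320,280,5)
save('side','d28');crop('d28','d28c',240,140,310,220,8)
```

```text
[ 0.6171375  -0.20760091  0.14358043] [172.90562086   0.5984584  172.89423203] [-0.0084924  -0.25355101 -2.92532228] 0.04905455318993194 [ 0.07399458  0.1063699  -0.378311   -0.10200273  0.094894    0.06618188] [71.61548806 -1.64575668]
```

View pics/w28c.png

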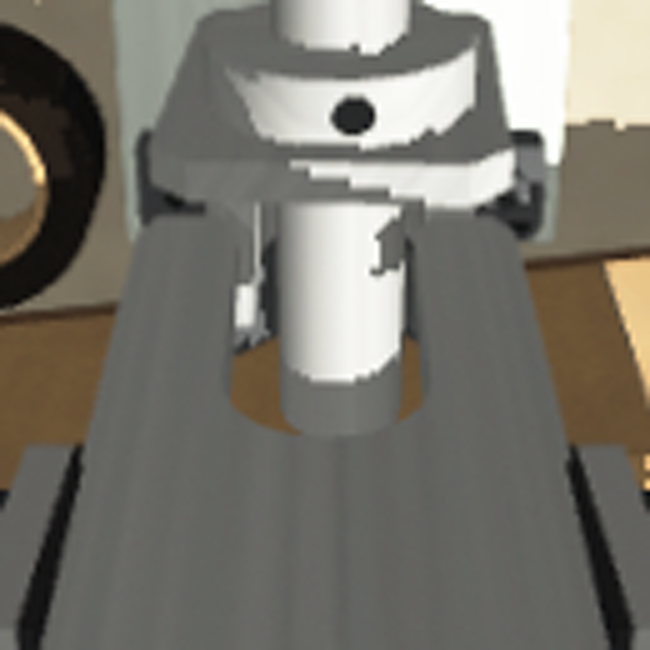

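View pics/d28c.png

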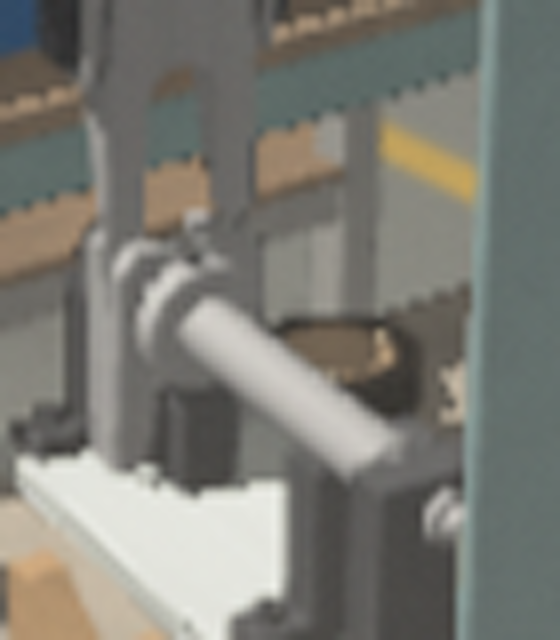

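>>> {"method": "drive_tool", "body": {"series": [{"dp":[-0.15,0.07,0],"turn":0.1},{"dp":[-0.03,0.03,-0.3],"turn":0.1},{"dp":[-0.02,0,-0.5],"turn":0},{"dp":[-0.02,0,-0.5],"turn":0},{"dp":[0,0,-0.2],"turn":0}]}}

```text
time_s: 27.88
ee_pos: [0.6154, -0.2067, 0.1294]
tool_rot: [172.9, 0.8, 173.1]
force: [-0.5, 0.1, -2.3]
opening: 0.0488
```

Run:
```python
from fixpose import *
s,c=save('wrist','w29',scale=1.5)
print(s['ee_pos'],s['tool_rot'],s['force'],s['opening'],s['qd'],tofix(s['ee_pos']))
crop('w29','w29c',190,150,320,280,5)
save('side','d29');crop('d29','d29c',240,140,310,220,8)
```

```text
[ 0.61536304 -0.20673253  0.12937508] [172.9268112   0.7735484 173.1213185] [-0.51395601  0.10507209 -2.25482939] 0.0487869947490896 [-0.00397107  0.33298378 -2.01487005  0.03907766  2.61924106  0.17698325] [72.26440326  0.22017599]
```

View pics/w29c.png

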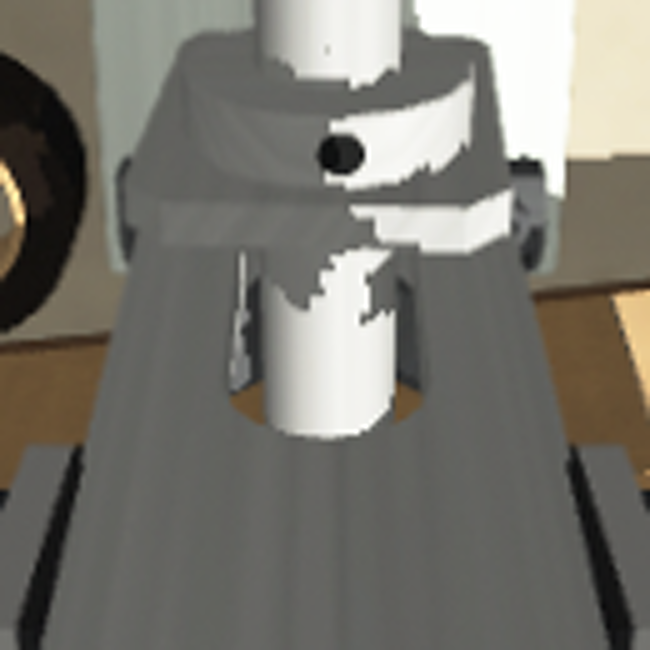

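View pics/d29c.png

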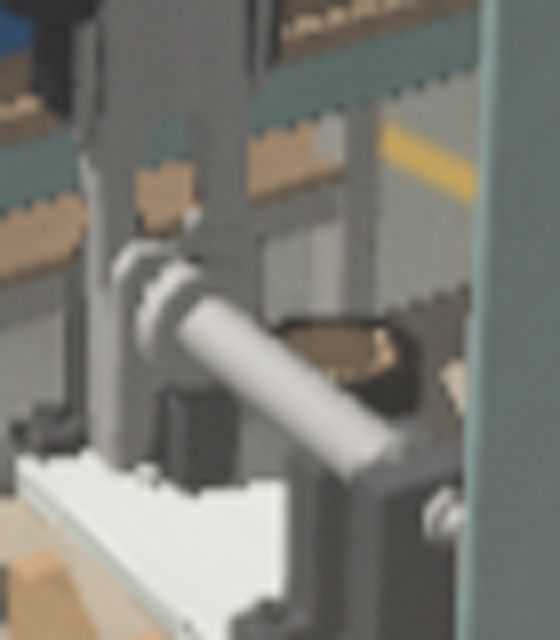

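>>> {"method": "drive_tool", "body": {"series": [{"dp":[0,0,-0.5],"turn":0},{"dp":[0,0,-0.6],"turn":0},{"dp":[0,0,-0.5],"turn":0},{"dp":[0,0,-0.2],"turn":0}]}}

```text
time_s: 28.32
ee_pos: [0.6157, -0.207, 0.1105]
tool_rot: [172.9, 0.8, 173.1]
force: [0.5, 0.2, -3.2]
opening: 0.0488
```

>>> {"method": "drive_tool", "body": {"series": [{"dp":[0,-0.03,-0.4],"turn":0},{"dp":[0,-0.05,-0.4],"turn":0},{"dp":[0,-0.05,-0.3],"turn":0}]}}

```text
time_s: 28.57
ee_pos: [0.6156, -0.2083, 0.0982]
tool_rot: [173.0, 0.8, 173.1]
force: [-0.2, -0.6, -2.1]
opening: 0.049
```

>>> {"method": "drive_tool", "body": {"series": [{"dp":[0,0,-0.3],"turn":0},{"dp":[0,0,-0.3],"turn":0},{"dp":[0,0,-0.1],"turn":0}]}}

```text
time_s: 28.82
ee_pos: [0.6159, -0.2092, 0.0937]
tool_rot: [173.1, 0.9, 173.2]
force: [-2.6, 1.8, 1.2]
opening: 0.049
```

Run:
```python
from fixpose import *
s,c=save('wrist','w30',scale=1.5)
print(s['ee_pos'],s['tool_rot'],s['force'],s['opening'],s['qd'],tofix(s['ee_pos']))
crop('w30','w30c',190,150,320,280,5)
save('side','d30');crop('d30','d30c',240,140,310,220,8)
```

```text
[ 0.61586778 -0.2091593   0.0937253 ] [173.089636     0.91965436 173.2224876 ] [-2.55217366  1.80214874  1.15479599] 0.049017018983957925 [ 0.12884339 -0.17042587 -0.28990667  0.2337614   0.27553845  0.30729306] [69.91584602 -0.57245239]
```

View pics/w30c.png

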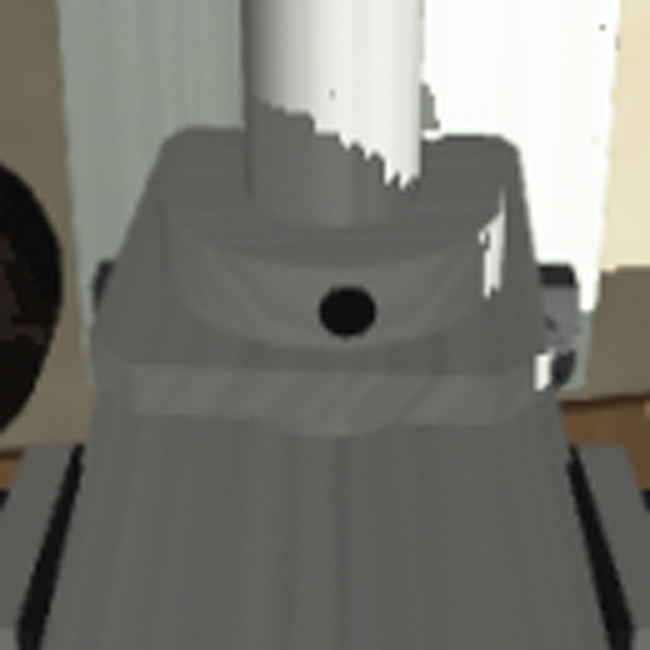

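View pics/d30c.png

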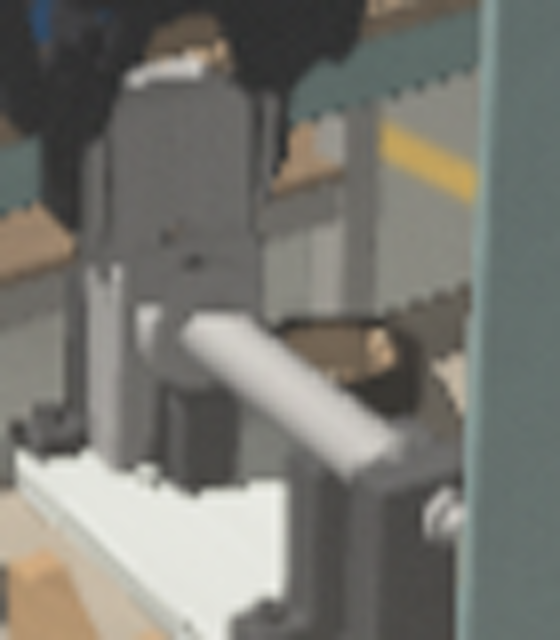

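>>> {"method": "drive_tool", "body": {"series": [{"dp":[-0.05,-0.03,-0.3],"turn":0},{"dp":[0,-0.03,-0.3],"turn":0}]}}

```text
time_s: 29.08
ee_pos: [0.616, -0.2092, 0.0934]
tool_rot: [173.1, 1.1, 173.4]
force: [-8.9, 6.1, 14.4]
opening: 0.0492
```

>>> {"method": "drive_tool", "body": {"series": [{"dp":[-0.15,-0.05,-0.3],"turn":0},{"dp":[-0.15,-0.05,-0.35],"turn":0}]}}

```text
time_s: 29.25
ee_pos: [0.6157, -0.2092, 0.0935]
tool_rot: [173.1, 1.6, 173.5]
force: [-2.3, 6.9, 13.9]
opening: 0.0485
```

Run:
```python
from fixpose import *
s,c=save('wrist','w31',scale=1.5)
print(s['ee_pos'],s['tool_rot'],s['force'],s['wrist_torque'],s['opening'],s['qd'],tofix(s['ee_pos']))
crop('w31','w31c',170,150,340,320,4)
save('side','d31');crop('d31','d31c',240,130,310,210,8)
save('scene','s31');crop('s31','s31c',225,130,305,220,7)
```

```text
[ 0.61570691 -0.20923132  0.09346166] [173.12265354   1.64028171 173.48228545] [-2.25762455  6.86130727 13.93827423] [2.07342568 1.45411864 0.25567403] 0.04853266865102252 [ 0.149395   -2.76059631 -3.24977699 -0.05140584  3.62012443  1.074239  ] [69.82502338 -0.42140919]
```

View pics/w31c.png

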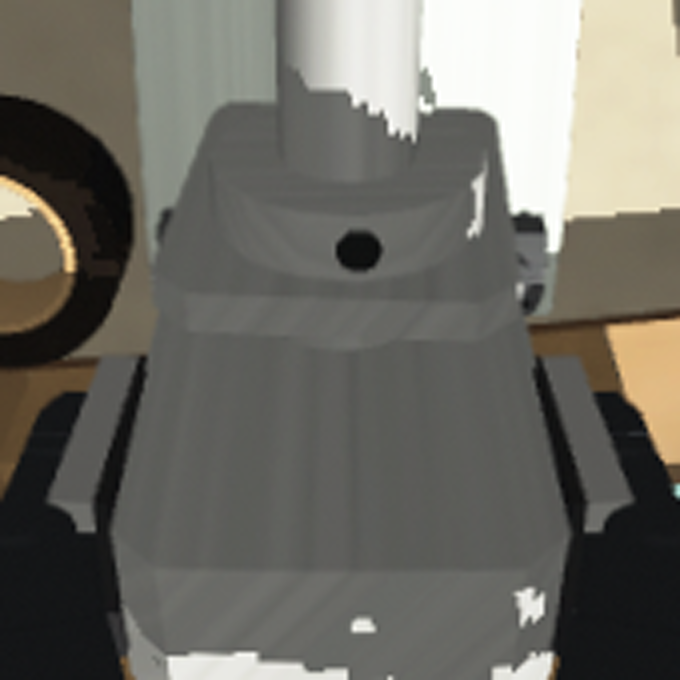

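View pics/d31c.png

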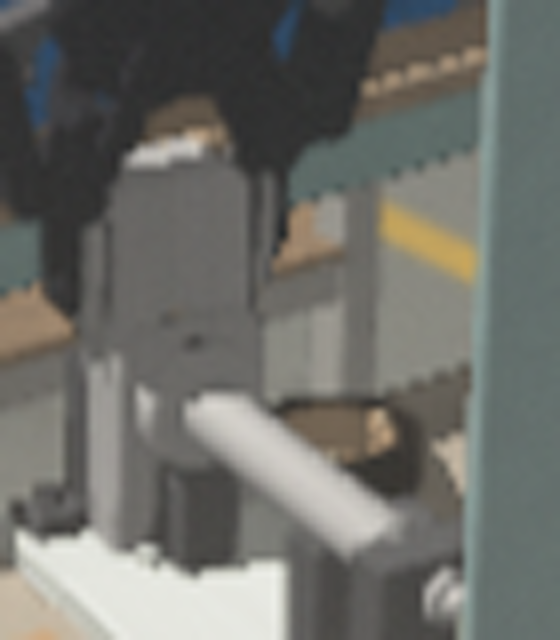

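View pics/s31c.png

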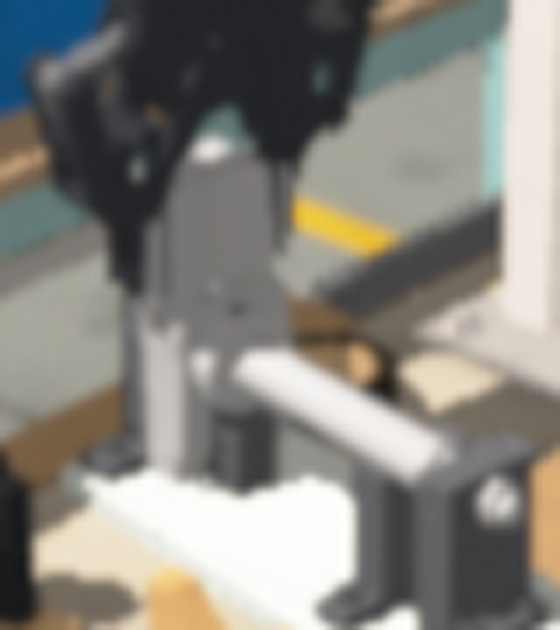

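>>> {"method": "drive_tool", "body": {"series": [{"dp":[-0.18,-0.03,-0.5],"turn":0},{"dp":[-0.2,-0.03,-0.6],"turn":0}]}}

```text
time_s: 29.57
ee_pos: [0.6156, -0.2092, 0.0932]
tool_rot: [173.2, 2.4, 173.6]
force: [-5.6, 9.1, 25.1]
opening: 0.049
```

Run:
```python
from fixpose import *
for i in range(8):
    ctrl.camera('side'); s=ctrl.sense()
    print(round(s['time_s'],2),s['ee_pos'].round(4),s['tool_rot'].round(2),s['force'].round(1),s['opening'].round(4),np.abs(s['qd']).max().round(2))
```

```text
Traceback (most recent call last):
AttributeError: 'float' object has no attribute 'round'
```

Run:
```python
from fixpose import *
for i in range(8):
    ctrl.camera('side'); s=ctrl.sense()
    print(round(s['time_s'],2),s['ee_pos'].round(4),s['tool_rot'].round(2),s['force'].round(1),round(s['opening'],4),np.abs(s['qd']).max().round(2))
save('wrist','w32');crop('w32','w32c',170,150,340,320,4)
save('side','d32');crop('d32','d32c',240,130,310,210,8)
```

```text
29.67 [ 0.6156 -0.2092  0.0932] [173.2    2.39 173.64] [-6.2  8.  19.2] 0.0486 0.3
29.72 [ 0.6156 -0.2092  0.0933] [173.2    2.38 173.63] [-5.5  7.1 18.3] 0.0489 0.2
29.77 [ 0.6156 -0.2092  0.0932] [173.2    2.38 173.63] [-5.7  8.7 19.6] 0.0487 0.16
29.82 [ 0.6156 -0.2092  0.0932] [173.2    2.38 173.64] [-5.1  7.9 19.9] 0.0487 0.1
29.87 [ 0.6156 -0.2092  0.0933] [173.19   2.37 173.64] [-5.6  7.6 19.5] 0.0493 0.1
29.92 [ 0.6156 -0.2092  0.0932] [173.2    2.37 173.63] [-4.9  8.9 20.9] 0.0486 0.08
29.97 [ 0.6156 -0.2092  0.0932] [173.2    2.37 173.64] [-6.2  7.5 20. ] 0.049 0.11
30.02 [ 0.6155 -0.2092  0.0932] [173.2    2.37 173.64] [-5.8  6.6 19.4] 0.0491 0.08
```

View pics/w32c.png

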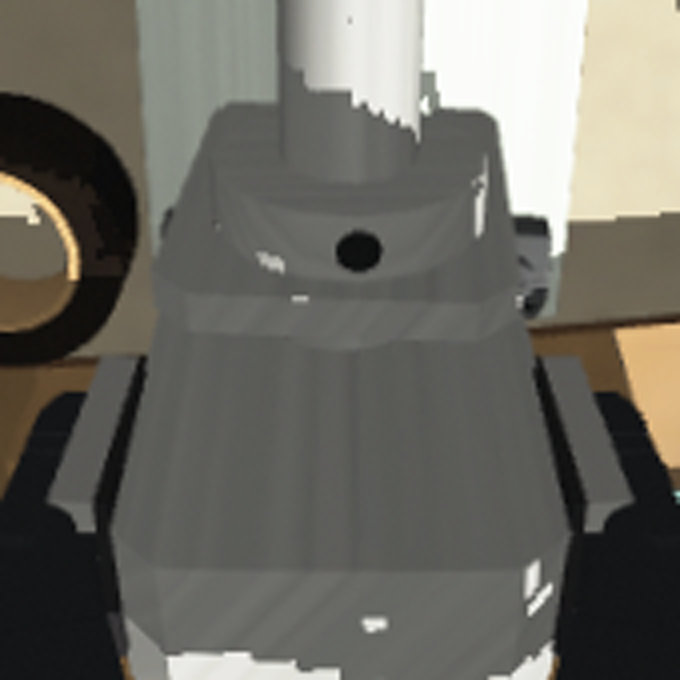

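View pics/d32c.png

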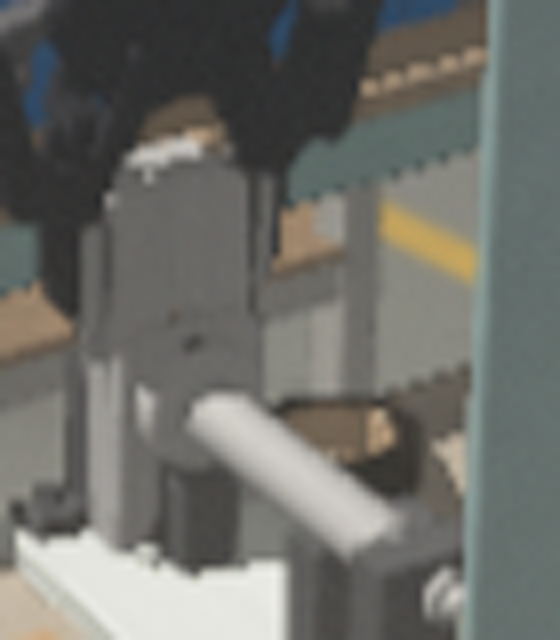

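Run:
```python
from h import *
crop('w32','w32s',190,0,320,100,6)
```

```text
(no output)
```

View pics/w32s.png

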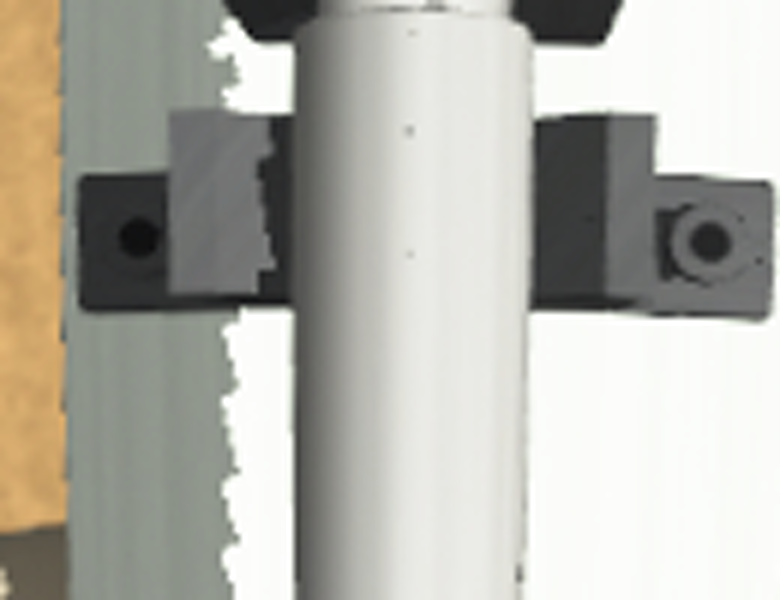

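Run:
```python
from bench import ctrl
print(ctrl.finish_job()); s=ctrl.sense(); print(s['time_s'],s['ee_pos'],s['tool_rot'],s['force'],s['opening'])
```

```text
the job is handed in; nothing more can be done
None
the job is handed in; nothing more can be done
```

The job is handed in at about 30 s of the 72 s allowed; no verdict was reported.

**What I did**
- I laid the shaft in the V-blocks and pushed its longer bare end onto the stop until the contact read about 12 N.
- The gap beside the collar measured about 16 mm, so I hung one shim against the collar. The other two shims stayed in the rack.
- I pushed the wedge down beside the shim until it jammed, with its crown about 27 mm above the shaft axis.

**What the last checks showed**
- **Hold:** at hand-in the gripper was still holding the wedge, with steady readings of about 20 N upward and 8 N along the shaft.
- **Seating:** the pictures showed the shaft flush on the stop pad and seated in the visible V-block, and shim and wedge tight together.
- **Bystanders:** the tape roll and the cap were left where they stood.

**What was off or disagreed**
- The forces at the stop, cheek and collar were inferred from the wrist force and the pictures, not measured.
- A sideways force of about 5.5 N remained on the wedge.
- The tool had tilted about 2.3° since it gripped the wedge. The limit for the wedge is about 4.6°.
- Camera depth read 3–5 mm too near throughout. Camera and arm positions also disagreed by up to 2 mm, so I took the final alignments from close-up views.

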